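Stack the tiered drying stand for pottery repair

ROBOT

A 6-joint arm with a two-finger parallel gripper is mounted at the origin on the work surface. World frame = base frame: x ahead of the robot, y to its left, z up, the work surface at z = 0. Lengths are in m, angles in rad, forces in N, time in s.
With the tool pointing down it reaches from about 0.4 to 0.925 m from the base axis. Payload 3.4 kg.
Tool frame: the origin (TCP) lies midway between the tips of the shut fingers; the grasp point (between the pads) lies 19 mm behind it; z points along the fingers, x is the direction in which the jaws open and shut, and the axes are right-handed (so a half turn about z gives the same grasp; the last joint's range is limited). The gripper opens to 85 mm and grips with 20 to 120 N. Pads are 22 mm wide; open, the fingers measure 114 mm over their backs; the gripper's body (76 mm by 85 mm) begins 54 mm behind the grasp point. The pads swing forward as they close: fully open they stand 13 mm farther back than shut.
Start: joints at [1.067, 0.307, 1.506, -0, 1.328, -0.073], TCP at [0.24, 0.523, 0.231] pointing down, gripper open.
Joint ranges: [-3.12, 3.12], [-1.05, 2.28], [0.14, 2.33], [-1.42, 4.57], [0.1, 2.73], [-2.68, 2.68]. Speed limits (rad/s): [2.57, 2.57, 3.14, 3.14, 3.14, 3.14].

INTERFACE

Orientations are given as a rotation vector (axis times angle).
In Python, from bench import sensors, eyes, workorder gives the robot as it stands.
- The arm moves only by the tool arm_command, never from a script. Its argument "motion" is a list of rows, each a list of 3 entries, a list of its own where there are three numbers: the shift along the tool's x, y, z in m, then the turn, a rotation vector about the tool's x, y, z in degrees, then the opening, from 0 (shut) to 1 (fully open). In form: [[[tx, ty, tz], [wx, wy, wz], fingers], ...]. A call has 1 to 20 rows; each row shifts and turns the commanded pose from where the row before left it, along the tool's axes as they then stand; what a row does not reach is not made up. A row lasts 1/12 s, in which the tool goes at most 41.7 mm and 7.16 degrees, less where a joint would pass 70% of its speed; a pose out of reach is approached as far as the arm can. A call is refused whole if a number of a shift passes 0.0417 or a number of a turn 7.16, either way. A call with a gripper value outside its range is refused whole. The fingers move at their own pace and stop on an object; "squeeze" is the grip in N (left out, the last holds). Time passes only in rows, so rows that do not move let the fingers close. It gives the time, the measured TCP pose, the force and the opening at its end, in the units of the state.
- sensors.observe(): the state, without advancing time (a new reading comes with each control period).
- eyes.capture(name): name is "scene" or "top" or "wrist"; returns the picture (480x640x3 uint8, red, green, blue); there is no depth.
- eyes.get_calibration(name): a dict with "fx", "fy", "cx", "cy" (pixels), "k1" (the pictures are not rectified: a ray, as slopes to the right and down, at radius r is drawn at 1 + k1 r^2 times it, then the intrinsics apply), "rvec" (rotation vector, rad) and "tvec" (3), from world to camera coordinates, as OpenCV has them; the wrist camera has in their place "hand_eye" (4x4, takes a point from camera to tool coordinates, whose origin is the TCP and whose axes are the tool frame's). Camera axes: x right, y down, z forward; pixel columns grow to the right and rows downward; lengths in m; the calibration is good to about 2 mm. A picture is of the moment at which its call begins: read the wrist's pose just before it. get_calibration takes no time and is no camera call.
- workorder.finish_job(): hands the job in, once; it reports no verdict.
Trained networks look in the newest picture that a camera, given by its name, has taken for a name from the list of things; names that differ only in an ending like _2 or _b are one class to them, and where a whole thing is asked for, a point or a joint stands for the part that bears it (a point fixed in the world has none). Each returns a list of dicts, best first, with "confidence" (0 to 1); they miss things now and then, are a little off and sometimes report something else, mostly with a low value. They report only what shows in the picture. A call takes as long as a camera call. They do not tell look-alikes from the thing itself.
- eyes.regions_of(label, camera): "mask" (480x640 bool, what is visible of it) and "box" ([left, top, right, bottom] in pixels, round what is visible of it).
The state is a dict: "clock": time; "joint_pos": joint angles; "joint_velocities": joint speeds; "joint_efforts": joint torques, N m; "eef_pos": TCP position; "tool_rot": TCP orientation; "ft_force": force on the tool from outside, world axes, zero at the start; "ft_torque": the same for the moment, N m; "grip_width": opening from 0.0 (shut) to 1.0 (fully open).
Only numpy, scipy, OpenCV 4.12 (cv2) and the standard library are available. Lean on these libraries where they do the work, as an engineer would, in place of code of your own. Each camera call takes 0.05 s, during which the arm holds its last target.

TASK

Set up the drying stand on the pottery restorer's bench: lower the three wooden trays over its four posts so that each lies flat and fully down, the tray with four compartments at the bottom, then the one with two compartments, then the undivided tray on top. Then gently stand the footed clay cup upright in the middle of the top tray, and leave everything at rest.

Things in the scene. Friction and masses are not known exactly. Their poses are not given: they have to be found in the camera images.
- stand: Fixed drying stand: dark wooden base 210 mm long (x), 84 wide (y), 12 thick, with four upright 8 mm metal posts 77 mm (x) and 16 mm (y) from its middle, tops 128 mm above the table (last 12 mm tapered). Trays rest on the base and on one another, posts through their holes with 3 mm play all round. Same either way round. Origin: centre of the underside, on the table, z up.
- tray_four_center (a point): Tray with four compartments: three cross walls, at mid-length and 42 mm either side. 184 mm long (x), 60 wide (y), 34 high, about 160 g; plywood, floor 6 and walls 4 mm thick. In each corner of the floor a 14 mm hole, 77 mm (x) and 16 mm (y) from the middle. Same either way round; grip across its width at mid-length. Point: its centre, half-way up (17 mm above its underside), z up.
- tray_two_center (a point): Tray with two compartments: one cross wall at mid-length. 184 mm long (x), 60 wide (y), 34 high, about 160 g; plywood, floor 6 and walls 4 mm thick. In each corner of the floor a 14 mm hole, 77 mm (x) and 16 mm (y) from the middle. Same either way round; grip across its width at mid-length. Point: its centre, half-way up (17 mm above its underside), z up.
- tray_open_center (a point): Undivided tray: no cross wall, 52 mm wide inside. 184 mm long (x), 60 wide (y), 34 high, about 160 g; plywood, floor 6 and walls 4 mm thick. In each corner of the floor a 14 mm hole, 77 mm (x) and 16 mm (y) from the middle. Same either way round; grip across its width at mid-length. Point: its centre, half-way up (17 mm above its underside), z up.
- cup_center (a point): Round footed cup of reddish clay standing on the table, about 140 g, 76 mm high; foot 34 mm across, widening to 50 mm, straight-sided from 50 mm up to the rim. Grip it outside in that straight upper part, so that the fingers stay above the tray's rim, which stands 28 mm above the floor inside. Point: its centre, half-way up (38 mm above its foot), z up.
Mind the look-alikes: they are no part of the job. Leave any red look-alike of the part that bears tray_open_center alone.

How it is judged:
On the way, in this order (a step that is already met when the one before it is completed fails the run):
1. the four-compartment tray lies flat on the base, over all four posts (x of tray_four_center in the frame of stand between -0.006 and 0.006 m and y of tray_four_center in the frame of stand between -0.006 and 0.006 m and z of tray_four_center in the frame of stand between 0.025 and 0.033 m and angle between the x axis of tray_four_center and the x axis of stand, either way round below 0.1 rad and angle between tray_four_center's own z axis and vertical below 0.05 rad), for 0.2 s.
2. the two-compartment tray lies flat on the four-compartment tray, over all four posts (x of tray_two_center in the frame of stand between -0.006 and 0.006 m and y of tray_two_center in the frame of stand between -0.006 and 0.006 m and z of tray_two_center in the frame of stand between 0.059 and 0.067 m and angle between the x axis of tray_two_center and the x axis of stand, either way round below 0.1 rad and angle between tray_two_center's own z axis and vertical below 0.05 rad), for 0.2 s.
3. the undivided tray lies flat on the two-compartment tray, over all four posts (x of tray_open_center in the frame of stand between -0.006 and 0.006 m and y of tray_open_center in the frame of stand between -0.006 and 0.006 m and z of tray_open_center in the frame of stand between 0.093 and 0.101 m and angle between the x axis of tray_open_center and the x axis of stand, either way round below 0.1 rad and angle between tray_open_center's own z axis and vertical below 0.05 rad), for 0.2 s.
At the end, for the whole second after the job is handed in: Over the posts, flat and fully down (6 mm sideways, 4 mm in height, 0.1 rad): four-compartment tray lowest, then two-compartment, then undivided; the cup upright on the undivided tray's floor, within 20 mm lengthways and 12 mm sideways of its middle; all released and at rest (all of step 1 and all of step 2 and all of step 3 and x of cup_center in the frame of stand between -0.02 and 0.02 m and y of cup_center in the frame of stand between -0.012 and 0.012 m and z of cup_center in the frame of stand between 0.119 and 0.129 m and angle between cup_center's own z axis and vertical below 0.1 rad and linear speed of each of tray_four, tray_two, tray_open, cup below 0.02 m/s); the robot touches nothing.
It fails at once if the cup is dropped or banged into the tray (over 40 N between them) (contact force between cup and tray_open above 40 N).
It also fails if it takes over 120 s, if anything falls off the work surface, if the arm or the gripper's body presses on something with over 40 N, if the wrist force passes 120 N, or if a joint passes its speed limit or range.

## Working session

There is one attempt and no reset: what is moved stays moved. The work goes in short steps, Python scripts to look and compute and a tool call to move; the robot and the scene stay as the last step left them, time stands still between calls to the robot, and variables do not carry over. Pictures are saved under pics/ and viewed, and the job is handed in when it is done.

Besides the shell and the picture viewer there is one more tool, called after ">>>" by a JSON object that holds its "op" and its "data", one argument or row to a line. arm_command: Moves the arm, as the interface text tells. Its arguments: {"type":"object","properties":{"motion":{"type":"array","items":{"type":"array"}},"squeeze":{"type":"number"}},"required":["motion"]}

```bash
ls; mkdir -p pics; python3 - <<'E'
from bench import sensors, eyes
import cv2
print(sensors.observe())
for n in ("scene","top","wrist"):
    cv2.imwrite(f"pics/{n}0.png", eyes.capture(n)[:,:,::-1])
    print(n,eyes.get_calibration(n))
E
```

```text
pics
{'clock': 0.0, 'joint_pos': array([ 1.06748002e+00,  3.07567796e-01,  1.50763107e+00, -1.20569126e-05,
        1.32839034e+00, -7.35044076e-02]), 'joint_velocities': array([ 0.00018102,  0.00103655,  0.00030077, -0.00076685,  0.00058931,
       -0.00205764]), 'joint_efforts': array([ 2.50657349e-04, -4.57556999e+01, -2.51913035e+01, -1.13445969e-04,
        1.33655182e-02,  1.79053154e-05]), 'eef_pos': array([0.23930645, 0.52209795, 0.23039997]), 'tool_rot': array([ 2.64326185,  1.6960893 , -0.00274717]), 'ft_force': array([-0.27473808,  0.2316387 ,  0.26742516]), 'ft_torque': array([ 0.01311697,  0.00660469, -0.03577094]), 'grip_width': 1.0049222860476787}
scene {'fx': 454.34189098557096, 'fy': 454.34189098557096, 'cx': 322.6546907887698, 'cy': 242.47802409411696, 'k1': -0.004705155448852468, 'rvec': array([ 2.24868397,  1.15094773, -0.37992061]), 'tvec': array([-0.26474597, -0.27484834,  1.20495292])}
top {'fx': 478.6609269105923, 'fy': 478.6609269105923, 'cx': 319.1488947008609, 'cy': 248.35396096634707, 'k1': 0.005979833668317532, 'rvec': array([ 2.1264487 , -2.13986494,  0.15812494]), 'tvec': array([0.02581022, 0.44304889, 0.95526283])}
wrist {'fx': 389.3772232685892, 'fy': 389.3772232685892, 'cx': 319.94575627341436, 'cy': 240.03221715407713, 'k1': -0.03640526139149667, 'hand_eye': array([[ 9.99998940e-01, -2.01193799e-04,  1.44206268e-03,
        -8.60364057e-05],
       [-2.66527040e-04,  9.48378936e-01,  3.17139279e-01,
        -8.12279045e-02],
       [-1.43142833e-03, -3.17139328e-01,  9.48377877e-01,
        -1.42895860e-01],
       [ 0.00000000e+00,  0.00000000e+00,  0.00000000e+00,
         1.00000000e+00]])}
```

View pics/scene0.png

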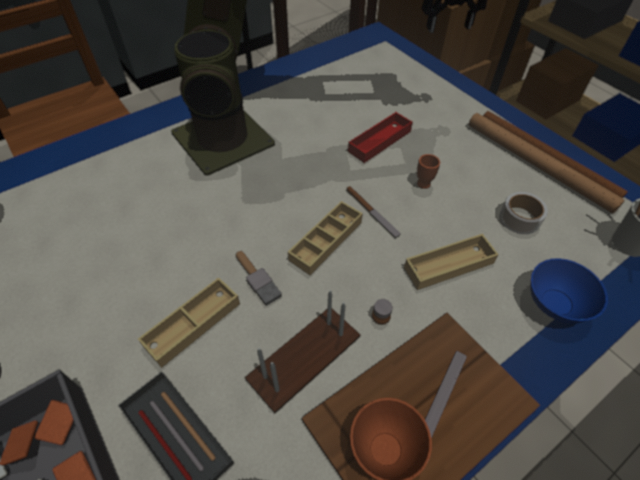

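View pics/top0.png

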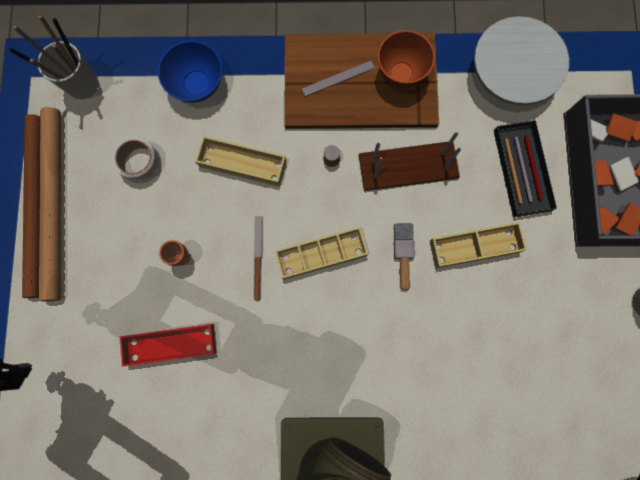

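View pics/wrist0.png

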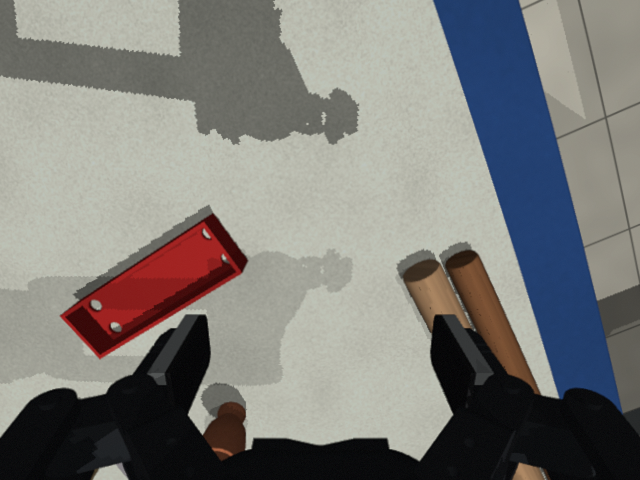

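```bash
cat > h.py <<'E'
from bench import sensors, eyes
import cv2, numpy as np
from scipy.optimize import minimize
from scipy.spatial.transform import Rotation as R
def project(cam,P,st=None):
    c=eyes.get_calibration(cam); P=np.atleast_2d(P).astype(float)
    if cam=="wrist":
        T=np.eye(4);T[:3,:3]=R.from_rotvec(st['tool_rot']).as_matrix();T[:3,3]=st['eef_pos']
        M=np.linalg.inv(T@c['hand_eye']);Rm,t=M[:3,:3],M[:3,3]
    else: Rm,t=R.from_rotvec(c['rvec']).as_matrix(),c['tvec']
    q=P@Rm.T+t; s=q[:,:2]/q[:,2:]; r2=(s**2).sum(1,keepdims=True)
    s=s*(1+c['k1']*r2)
    return s*[c['fx'],c['fy']]+[c['cx'],c['cy']]
def box(lx,ly,z0,z1,cx=0,cy=0):
    return np.array([[cx+a*lx/2,cy+b*ly/2,z] for a in(-1,1) for b in(-1,1) for z in(z0,z1)])
th=np.linspace(0,2*np.pi,24,endpoint=False)
def ring(r,z): return np.c_[r*np.cos(th),r*np.sin(th),0*th+z]
MODELS={'tray':[box(.184,.06,0,.034)],
 'stand':[box(.21,.084,0,.012)]+[box(.0075,.0075,.01,.125,sx*.077,sy*.016) for sx in(-1,1) for sy in(-1,1)],
 'cup':[np.vstack([ring(.017,0),ring(.025,.05),ring(.025,.076)])]}
def place(P,x,y,yaw,z=0):
    c,s=np.cos(yaw),np.sin(yaw); return np.c_[c*P[:,0]-s*P[:,1]+x, s*P[:,0]+c*P[:,1]+y, P[:,2]+z]
def render(model,cam,p,st=None,z=0):
    im=np.zeros((480,640),np.float32); S=4
    big=np.zeros((480*S,640*S),np.uint8)
    for P in MODELS[model]:
        u=project(cam,place(P,*p,z=z),st)
        h=cv2.convexHull(u.astype(np.float32)).reshape(-1,2)
        cv2.fillPoly(big,[np.round(((h+.5)*S-.5)*16).astype(np.int32)],255,shift=4)
    return cv2.resize(big,(640,480),interpolation=cv2.INTER_AREA)/255.
def fit(model,obs,p0,z=0,yaw=True):
    # obs: list (cam,mask,st)
    def f(q):
        p=(q[0],q[1],q[2] if yaw else 0); t=0
        for cam,m,st in obs:
            r=render(model,cam,p,st,z); t+=np.abs(r-m).sum()/m.sum()
        return t/len(obs)
    q0=np.array(p0,float); s=np.array([[0,0,0],[.012,0,0],[0,.012,0],[0,0,.12]])
    if not yaw: q0=q0[:2]; s=s[:3,:2]
    for sc in(1,.4):
        r=minimize(f,q0,method='Nelder-Mead',options=dict(initial_simplex=q0+s*sc,xatol=1e-4,fatol=1e-4,maxfev=200)); q0=r.x
    return q0,r.fun
def unproj(cam,uv,z,st=None):
    f=lambda q:((project(cam,[q[0],q[1],z],st)-uv)**2).sum()
    return minimize(f,[.6,0],method='Nelder-Mead',options=dict(xatol=1e-5,fatol=1e-4)).x
E
python3 - <<'E'
from h import *
ims={n:eyes.capture(n) for n in("scene","top")}
M={}
for l in ("stand","tray_four_center","tray_two_center","tray_open_center","cup_center"):
    for n in("scene","top"):
        for d in eyes.regions_of(l,n):
            M.setdefault((l,n),[]).append(d); print(l,n,round(d['confidence'],2),d['box'],d['mask'].sum())
import pickle; pickle.dump(M,open('M.pkl','wb'))
E
```

```text
stand scene 0.82 [244.7, 295.7, 363.0, 409.3] 5419
stand top 0.96 [357.4, 131.0, 461.5, 190.0] 3747
tray_four_center scene 0.63 [290.9, 202.5, 358.7, 273.3] 2481
tray_four_center top 0.9 [274.3, 226.2, 368.7, 278.0] 2603
tray_two_center top 0.91 [429.2, 222.9, 526.6, 269.8] 2614
tray_open_center scene 0.87 [348.3, 116.4, 415.3, 161.9] 1624
tray_open_center scene 0.58 [403.9, 232.5, 499.9, 286.7] 2883
tray_open_center top 0.95 [194.8, 137.5, 289.5, 183.5] 2595
tray_open_center top 0.59 [119.0, 323.8, 218.3, 367.5] 2849
cup_center scene 0.96 [414.9, 150.4, 441.5, 190.9] 676
cup_center scene 0.63 [136.0, 277.2, 237.8, 368.2] 3716
cup_center top 0.88 [160.7, 238.7, 189.4, 267.9] 593
```

```bash
cat > s.py <<'E'
from h import *
import pickle
M=pickle.load(open('M.pkl','rb'))
sel={'stand':('stand',0,0),'tray_four_center':('tray',0,0),'tray_two_center':('tray',None,0),'tray_open_center':('tray',1,0),'cup_center':('cup',0,0)}
yaw0={'stand':1.65,'tray_four_center':1.3-3.14+3.4,'tray_two_center':1.65,'tray_open_center':1.35,'cup_center':0}
res={}
for l,(m,i,j) in sel.items():
    mt=M[(l,'top')][j]['mask']; c=np.argwhere(mt).mean(0)[::-1]
    p0=unproj('top',c,.017)
    # yaw from PCA
    pts=np.argwhere(mt)[:,::-1].astype(float); v=np.linalg.eigh(np.cov(pts.T))[1][:,1]
    w=unproj('top',c+30*v,.017)-unproj('top',c-30*v,.017); y0=np.arctan2(w[1],w[0])%np.pi
    obs=[('top',mt,None)]
    if i is not None: obs2=[('scene',M[(l,'scene')][i]['mask'],None)]
    else: obs2=[]
    for o in ([obs]+([obs2,obs+obs2] if obs2 else [])):
        q,e=fit(m,o,[*p0,y0],yaw=m!='cup'); print(l,[a[0] for a in o],np.round(q,4),round(e,3))
E
python3 s.py
```

```text
stand ['top'] [ 0.6296 -0.1731  1.6969] 0.055
stand ['scene'] [ 0.6301 -0.1731  1.6988] 0.05Traceback (most recent call last):
  File "s.py", line 17, in <module>
    q,e=fit(m,o,[*p0,y0],yaw=m!='cup'); print(l,[a[0] for a in o],np.round(q,4),round(e,3))
        ~~~^^^^^^^^^^^^^^^^^^^^^^^^^^^
  File "h.py", line 41, in fit
    r=minimize(f,q0,method='Nelder-Mead',options=dict(initial_simplex=q0+s*sc,xatol=1e-4,fatol=1e-4,maxfev=200)); q0=r.x
    res = _minimize_neldermead(fun, x0, args, callback, bounds=bounds,
                               **options)
    fsim[j] = func(sim[j])
              ~~~~^^^^^^^^
    fx = function(np.copy(x), *(wrapper_args + args))
  File "h.py", line 36, in f
    r=render(model,cam,p,st,z); t+=np.abs(r-m).sum()/m.sum()
  File "h.py", line 27, in render
    u=project(cam,place(P,*p,z=z),st)
  File "h.py", line 6, in project
    c=eyes.get_calibration(cam); P=np.atleast_2d(P).astype(float)
ValueError: time passes only in moves, steps and waits
```

```bash
sed -i 's/c=eyes.get_calibration(cam); P=/c=cal(cam); P=/; s/^def project/import functools\ncal=functools.lru_cache(None)(lambda n: eyes.get_calibration(n))\ndef project/' h.py
python3 s.py; python3 -c "
from bench import sensors;print(sensors.observe()['clock'])"
```

```text
stand ['top'] [ 0.6296 -0.1731  1.6969] 0.055
stand ['scene'] [ 0.6301 -0.1731  1.6988] 0.05
stand ['top', 'scene'] [ 0.6298 -0.1727  1.7002] 0.053
tray_four_center ['top'] [0.436  0.0182 1.8353] 0.072
tray_four_center ['scene'] [0.435  0.0199 1.8416] 0.041
tray_four_center ['top', 'scene'] [0.4357 0.0188 1.8386] 0.062
tray_two_center ['top'] [ 0.4507 -0.3076  1.754 ] 0.075
tray_open_center ['top'] [0.64   0.1917 1.3151] 0.064
tray_open_center ['scene'] [0.6393 0.1924 1.3137] 0.028
tray_open_center ['top', 'scene'] [0.6395 0.192  1.3156] 0.048
cup_center ['top'] [0.432  0.3156] 0.088
cup_center ['scene'] [0.4316 0.3176] 0.057
cup_center ['top', 'scene'] [0.4322 0.3161] 0.077
0.75
```

```bash
cat > go.py <<'E'
import sys
from h import *
st=sensors.observe(); p=st['eef_pos']; Rm=R.from_rotvec(st['tool_rot']).as_matrix()
psi=np.arctan2(Rm[1,0],Rm[0,0])
print('clk',round(st['clock'],2),'pos',np.round(p,4),'psi',round(psi,4),'tilt',np.round(Rm[:2,2],4),'g',round(st['grip_width'],3),'F',np.round(st['ft_force'],1),'j',np.round(st['joint_pos'],2))
if len(sys.argv)>1:
    x,y,z,ps=map(float,sys.argv[1:5])
    d=(psi-ps+np.pi/2)%np.pi-np.pi/2
    print('turn deg about tool z',round(np.degrees(d),2))
    # shift in tool axes AFTER turn
    R2=Rm@R.from_rotvec([0,0,d]).as_matrix()
    print('shift after turn mm',np.round(1000*R2.T@(np.array([x,y,z])-p),1))
E
python3 go.py .4357 .0188 .12 .268
```

```text
clk 0.75 pos [0.2396 0.5227 0.2313] psi 1.141 tilt [0. 0.] g 1.002 F [-0.4 -0.2 -0.1] j [ 1.07  0.31  1.51  0.    1.33 -0.07]
turn deg about tool z 50.02
shift after turn mm [ 55.6 537.8 111.3]
```

>>> {"op": "arm_command", "data": {
  "motion": [
    [[0,0,0],[0,0,6.25],1],
    [[0,0,0],[0,0,6.25],1],
    [[0,0,0],[0,0,6.25],1],
    [[0,0,0],[0,0,6.25],1],
    [[0,0,0],[0,0,6.25],1],
    [[0,0,0],[0,0,6.25],1],
    [[0,0,0],[0,0,6.25],1],
    [[0,0,0],[0,0,6.25],1]
  ]
}}

```text
clock: 1.42
eef_pos: [0.2396, 0.5227, 0.2313]
tool_rot: [-3.114, -0.412, 0.0]
ft_force: [1.2, 0.3, 0.4]
grip_width: 0.996
```

```bash
python3 go.py .4357 .0188 .15 .268
```

```text
clk 1.42 pos [0.2396 0.5227 0.2313] psi 0.2629 tilt [-0.  0.] g 0.996 F [1.2 0.3 0.4] j [1.07 0.31 1.51 0.   1.33 0.8 ]
turn deg about tool z -0.29
shift after turn mm [ 55.7 537.8  81.3]
```

>>> {"op": "arm_command", "data": {
  "motion": [
    [[0.0031,0.0299,0.0],[0,0,0],1],
    [[0.0031,0.0299,0.0],[0,0,0],1],
    [[0.0031,0.0299,0.0],[0,0,0],1],
    [[0.0031,0.0299,0.0],[0,0,0],1],
    [[0.0031,0.0299,0.0],[0,0,0],1],
    [[0.0031,0.0299,0.0],[0,0,0],1],
    [[0.0031,0.0299,0.0],[0,0,0],1],
    [[0.0031,0.0299,0.0],[0,0,0],1],
    [[0.0031,0.0299,0.0],[0,0,0],1],
    [[0.0031,0.0299,0.0],[0,0,0],1],
    [[0.0031,0.0299,0.0],[0,0,0],1],
    [[0.0031,0.0299,0.0],[0,0,0],1],
    [[0.0031,0.0299,0.0],[0,0,0],1],
    [[0.0031,0.0299,0.0],[0,0,0],1],
    [[0.0031,0.0299,0.0],[0,0,0],1],
    [[0.0031,0.0299,0.0],[0,0,0],1],
    [[0.0031,0.0299,0.0],[0,0,0],1],
    [[0.0031,0.0299,0.0],[0,0,0],1]
  ]
}}

```text
clock: 2.92
eef_pos: [0.4365, 0.0171, 0.2316]
tool_rot: [3.113, 0.42, 0.001]
ft_force: [1.0, 0.9, -0.2]
grip_width: 1.001
```

```bash
python3 go.py .4357 .0188 .010 .268; python3 - <<'E'
from h import *
st=sensors.observe(); im=eyes.capture('wrist').copy()
cv2.imwrite('pics/w1.png',im[:,:,::-1])
for d in eyes.regions_of('tray_four_center','wrist'):
    print(d['confidence'],d['box'])
    print(fit('tray',[('wrist',d['mask'],st)],[.4357,.0188,1.8386]))
E
```

```text
clk 2.92 pos [0.4365 0.0171 0.2316] psi 0.2682 tilt [0.0008 0.    ] g 1.001 F [ 1.   0.9 -0.2] j [-0.06  0.11  1.77  0.    1.26 -0.33]
turn deg about tool z 0.01
shift after turn mm [ -0.5  -1.9 221.6]
0.63 [286.2, 96.4, 357.6, 295.8]
(array([0.43655724, 0.02004989, 1.83759743]), np.float64(0.06466651280867759))
```

View pics/w1.png

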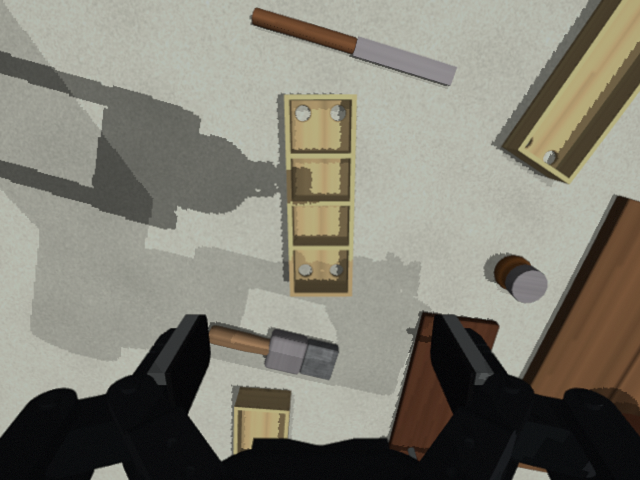

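>>> {"op": "arm_command", "data": {
  "motion": [
    [[0,-0.0025,0.03],[0,0,0],1],
    [[0,0,0.03],[0,0,0],1],
    [[0,0,0.03],[0,0,0],1],
    [[0,0,0.03],[0,0,0],1],
    [[0,0,0.03],[0,0,0],1],
    [[0,0,0.03],[0,0,0],1],
    [[0,0,0.0216],[0,0,0],1],
    [[0,0,0.01],[0,0,0],1],
    [[0,0,0.01],[0,0,0],1],
    [[0,0,0],[0,0,0],1],
    [[0,0,0],[0,0,0],0.5],
    [[0,0,0],[0,0,0],0.5],
    [[0,0,0],[0,0,0],0.4],
    [[0,0,0],[0,0,0],0.4],
    [[0,0,0],[0,0,0],0.4],
    [[0,0,0],[0,0,0],0.4],
    [[0,0,0],[0,0,0],0.4]
  ],
  "squeeze": 50
}}

```text
clock: 4.43
eef_pos: [0.436, 0.0211, 0.0106]
tool_rot: [3.113, 0.42, 0.003]
ft_force: [-0.4, 1.7, 6.4]
grip_width: 0.687
```

```bash
python3 go.py .4357 .0195 .20 .129
```

```text
clk 4.43 pos [0.436  0.0211 0.0106] psi 0.2683 tilt [0.0017 0.0002] g 0.687 F [-0.4  1.7  6.4] j [-0.05  0.43  2.06  0.    0.65 -0.32]
turn deg about tool z 7.98
shift after turn mm [  -0.2    1.6 -189.4]
```

>>> {"op": "arm_command", "data": {
  "motion": [
    [[0,0,-0.01],[0,0,0],0.4],
    [[0,0,-0.02],[0,0,2],0.4],
    [[0,0,-0.03],[0,0,2],0.4],
    [[0,0,-0.03],[0,0,2],0.4],
    [[0,0,-0.03],[0,0,2],0.4],
    [[0,0,-0.03],[0,0,0],0.4],
    [[0,0,-0.03],[0,0,0],0.4],
    [[0,0,-0.02],[0,0,0],0.4],
    [[0,0,0],[0,0,0],0.4]
  ]
}}

```text
clock: 5.18
eef_pos: [0.4385, 0.0208, 0.2144]
tool_rot: [3.134, 0.202, 0.016]
ft_force: [0.5, 0.3, -1.3]
grip_width: 0.689
```

```bash
python3 go.py .6298 -.1727 .20 .129; python3 - <<'E'
from h import *
st=sensors.observe(); im=eyes.capture('wrist').copy()
cv2.imwrite('pics/w2.png',im[:,:,::-1])
E
```

```text
clk 5.18 pos [0.4385 0.0208 0.2144] psi 0.1286 tilt [ 0.0101 -0.0005] g 0.689 F [ 0.5  0.3 -1.3] j [-0.05  0.13  1.8  -0.    1.2  -0.18]
turn deg about tool z -0.02
shift after turn mm [164.7 216.5  16.4]
```

View pics/w2.png

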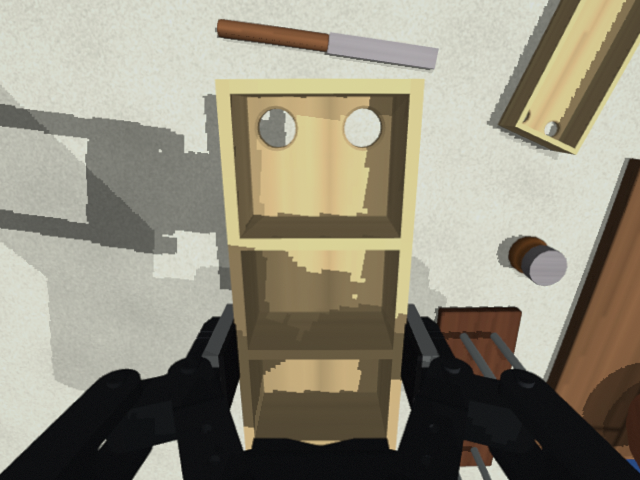

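```bash
python3 - <<'E'
import cv2
im=cv2.imread('pics/w2.png')[70:380,205:435]
cv2.imwrite('pics/w2z.png',cv2.resize(im,None,fx=1.9,fy=1.9,interpolation=cv2.INTER_CUBIC))
E
```

```text
(no output)
```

View pics/w2z.png

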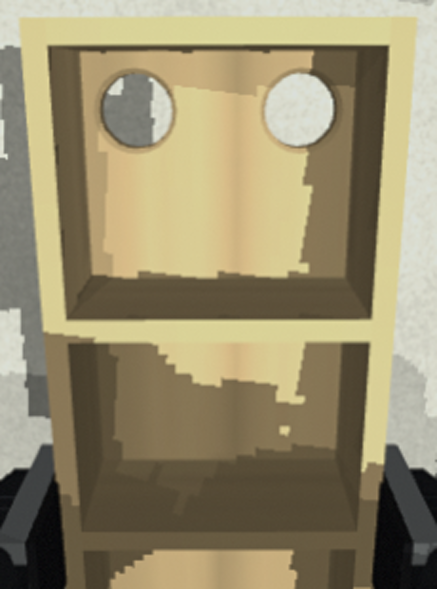

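```bash
cat > pnp.py <<'E'
from h import *
def pnp(obj,img,st):
    c=cal('wrist'); K=np.array([[c['fx'],0,c['cx']],[0,c['fy'],c['cy']],[0,0,1]])
    img=np.array(img,float);obj=np.array(obj,float)/1000
    ok,rv,tv=cv2.solvePnP(obj,img,K,np.array([c['k1'],0,0,0,0.]))
    e=cv2.projectPoints(obj,rv,tv,K,np.array([c['k1'],0,0,0,0.]))[0].reshape(-1,2)-img
    T=np.eye(4);T[:3,:3]=cv2.Rodrigues(rv)[0];T[:3,3]=tv.ravel()
    T=c['hand_eye']@T
    print('resid px',np.round(np.sqrt((e**2).mean()),2),'t in tool mm',np.round(T[:3,3]*1000,1),'rotvec deg',np.round(np.degrees(R.from_matrix(T[:3,:3]).as_rotvec()),2))
    return T
E
python3 - <<'E'
from pnp import *
obj=[];
for y,x,z in [(-92,30,-17),(-88,26,-17),(-44,26,-17),(-40,26,-17),(-2,26,-17),(2,26,-17),(-77,16,11)]:
    obj+=[(-x,y,z),(x,y,z)]
img=[(215.5,79.5),(424.5,79),(230.8,94.2),(409.7,93.7),(240.3,238.4),(400.8,237.9),(241.3,250),(399.7,249.5),(248.2,349.5),(392.9,349),(249.2,359),(392.4,358.4),(277.6,128.4),(362.4,127.9)]
pnp(obj,img,None)
E
python3 go.py
```

```text
resid px 0.39 t in tool mm [ 0.6  1.9 -6.1] rotvec deg [ 0.04 -0.1  -0.16]
clk 5.23 pos [0.4371 0.0208 0.2121] psi 0.1286 tilt [ 0.0064 -0.0003] g 0.687 F [ 0.1  0.4 -1.5] j [-0.05  0.13  1.81 -0.    1.2  -0.18]
```

>>> {"op": "arm_command", "data": {
  "motion": [
    [[0.01,0.03,0],[0,0,0],0.4],
    [[0.01,0.03,0],[0,0,0],0.4],
    [[0.01,0.03,0],[0,0,0],0.4],
    [[0.01,0.03,0],[0,0,0],0.4],
    [[0.01,0.03,0],[0,0,0],0.4],
    [[0,0.02,0],[0,0,0],0.4],
    [[0,0,0],[0,0,0],0.4],
    [[0,0,0],[0,0,0],0.4],
    [[0,0,0],[0,0,0],0.4]
  ]
}}

```text
clock: 5.98
eef_pos: [0.5053, -0.1404, 0.208]
tool_rot: [-3.133, -0.201, 0.005]
ft_force: [-0.8, -0.0, -1.2]
grip_width: 0.691
```

```bash
python3 go.py .6290 -.1709 .20 .129; python3 - <<'E'
from h import *
st=sensors.observe(); im=eyes.capture('wrist').copy()
for d in eyes.regions_of('stand','wrist'): print(d['confidence'],d['box'])
print(np.round(project('wrist',np.vstack([place(np.array([[sx*.077,sy*.016,.128] for sx in(-1,1) for sy in (-1,1)]),.6298,-.1727,1.7), place(box(.21,.084,.012,.012),.6298,-.1727,1.7)]),st),1))
cv2.imwrite('pics/w3.png',im[:,:,::-1])
E
```

```text
clk 5.98 pos [ 0.5053 -0.1404  0.208 ] psi 0.1281 tilt [-0.0036  0.0019] g 0.691 F [-0.8 -0.  -1.2] j [-0.35  0.26  1.64  0.    1.25 -0.48]
turn deg about tool z -0.05
shift after turn mm [118.7  46.2   7.6]
0.58 [408.9, 140.5, 551.0, 376.5]
[[507.5 414.3]
 [463.6 414.9]
 [547.8 205.2]
 [494.7 205.1]
 [477.7 353.1]
 [477.7 353.1]
 [396.  353.6]
 [396.  353.6]
 [508.6 142.2]
 [508.6 142.2]
 [411.  141.7]
 [411.  141.7]]
```

View pics/w3.png

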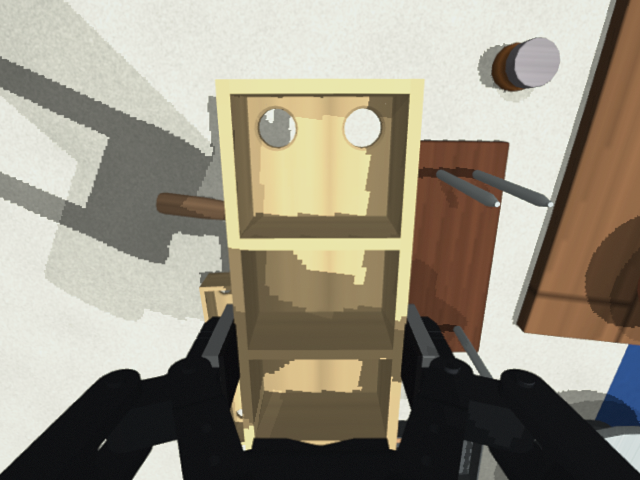

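>>> {"op": "arm_command", "data": {
  "motion": [
    [[0.024,0.0092,0],[0,0,0],0.4],
    [[0.024,0.0092,0],[0,0,0],0.4],
    [[0.024,0.0092,0],[0,0,0],0.4],
    [[0.024,0.0092,0],[0,0,0],0.4],
    [[0.0232,0.0092,0],[0,0,0],0.4],
    [[0,0,0],[0,0,0],0.4],
    [[0,0,0],[0,0,0],0.4],
    [[0,0,0],[0,0,0],0.4],
    [[0,0,0],[0,0,0],0.4],
    [[0,0,0],[0,0,0],0.4]
  ]
}}

```text
clock: 6.92
eef_pos: [0.6298, -0.1708, 0.2098]
tool_rot: [-3.135, -0.203, 0.001]
ft_force: [0.6, 0.0, -1.5]
grip_width: 0.692
```

```bash
python3 go.py .6295 -.1709 .145 .129
```

```text
clk 6.92 pos [ 0.6298 -0.1708  0.2098] psi 0.1291 tilt [-0.0008  0.0003] g 0.692 F [ 0.6  0.  -1.5] j [-0.33  0.43  1.36 -0.    1.35 -0.46]
turn deg about tool z 0.01
shift after turn mm [-0.2  0.1 64.8]
```

>>> {"op": "arm_command", "data": {
  "motion": [
    [[0,0,0.02],[0,0,0],0.4],
    [[0,0,0.02],[0,0,0],0.4],
    [[0,0,0.015],[0,0,0],0.4],
    [[0,0,0.01],[0,0,0],0.4],
    [[0,0,0.005],[0,0,0],0.4],
    [[0,0,0.005],[0,0,0],0.4],
    [[0,0,0.005],[0,0,0],0.4],
    [[0,0,0.005],[0,0,0],0.4],
    [[0,0,0.005],[0,0,0],0.4],
    [[0,0,0],[0,0,0],0.4],
    [[0,0,0],[0,0,0],0.4]
  ]
}}

```text
clock: 7.83
eef_pos: [0.6309, -0.1715, 0.1196]
tool_rot: [-3.135, -0.202, 0.001]
ft_force: [-0.6, 0.3, -1.1]
grip_width: 0.69
```

```bash
python3 go.py .6295 -.1709 .0235 .129;  python3 - <<'E'
from h import *
im=eyes.capture('wrist').copy()
cv2.imwrite('pics/w4.png',im[:,:,::-1])
E
```

```text
clk 7.83 pos [ 0.6309 -0.1715  0.1196] psi 0.1287 tilt [-0.0003  0.0001] g 0.69 F [-0.6  0.3 -1.1] j [-0.33  0.51  1.47 -0.    1.16 -0.46]
turn deg about tool z -0.01
shift after turn mm [-1.3 -0.8 96.1]
```

View pics/w4.png

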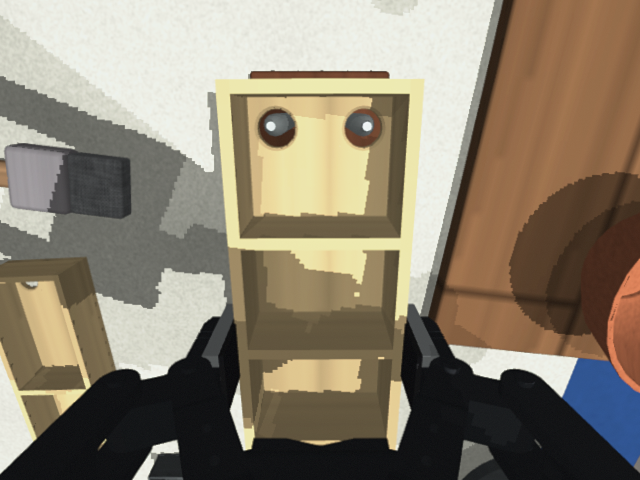

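>>> {"op": "arm_command", "data": {
  "motion": [
    [[0,0,0.015],[0,0,0],0.4],
    [[0,0,0.015],[0,0,0],0.4],
    [[0,0,0.015],[0,0,0],0.4],
    [[0,0,0.015],[0,0,0],0.4],
    [[0,0,0.01],[0,0,0],0.4],
    [[0,0,0.008],[0,0,0],0.4],
    [[0,0,0.006],[0,0,0],0.4],
    [[0,0,0.004],[0,0,0],0.4],
    [[0,0,0.004],[0,0,0],0.4],
    [[0,0,0.002],[0,0,0],0.4],
    [[0,0,0.001],[0,0,0],0.4],
    [[0,0,0],[0,0,0],0.4],
    [[0,0,0],[0,0,0],0.4]
  ]
}}

```text
clock: 8.97
eef_pos: [0.6312, -0.1716, 0.0251]
tool_rot: [3.135, 0.202, 0.001]
ft_force: [0.7, 0.9, -0.9]
grip_width: 0.69
```

```bash
python3 go.py .6295 -.1709 .0235 .129;  python3 - <<'E'
from h import *
im=eyes.capture('wrist').copy()
cv2.imwrite('pics/w5.png',im[:,:,::-1])
E
```

```text
clk 8.97 pos [ 0.6312 -0.1716  0.0251] psi 0.1287 tilt [ 0.0006 -0.0002] g 0.69 F [ 0.7  0.9 -0.9] j [-0.33  0.61  1.56  0.    0.97 -0.46]
turn deg about tool z -0.02
shift after turn mm [-1.6 -0.9  1.6]
```

View pics/w5.png

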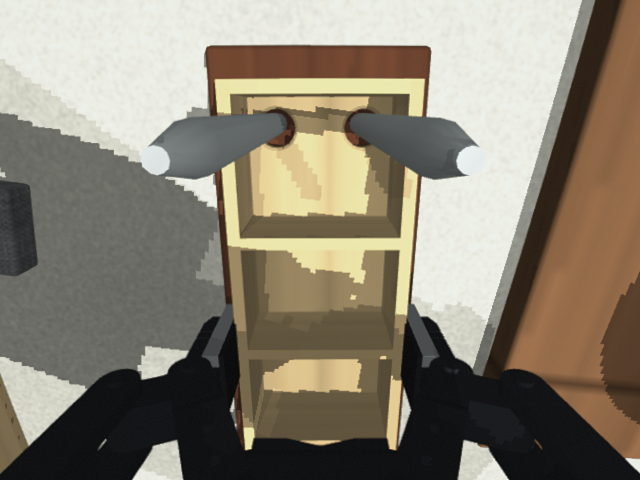

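Four-tray is over the posts (tips at (155,160) and (470,160)), about 2 mm up and no contact yet. I'll lower it 2 mm, release, then rise.

>>> {"op": "arm_command", "data": {
  "motion": [
    [[0,0,0.001],[0,0,0],0.4],
    [[0,0,0.001],[0,0,0],0.4],
    [[0,0,0],[0,0,0],0.4],
    [[0,0,0],[0,0,0],0.6],
    [[0,0,0],[0,0,0],0.8],
    [[0,0,0],[0,0,0],1],
    [[0,0,0],[0,0,0],1],
    [[0,0,0],[0,0,0],1],
    [[0,0,-0.01],[0,0,0],1],
    [[0,0,-0.025],[0,0,0],1],
    [[0,0,-0.03],[0,0,0],1],
    [[0,0,-0.03],[0,0,0],1],
    [[0,0,-0.03],[0,0,0],1],
    [[0,0,-0.03],[0,0,0],1],
    [[0,0,-0.03],[0,0,0],1],
    [[0,0,-0.015],[0,0,0],1],
    [[0,0,0],[0,0,0],1],
    [[0,0,0],[0,0,0],1]
  ]
}}

```text
clock: 10.52
eef_pos: [0.6315, -0.1717, 0.2246]
tool_rot: [3.134, 0.202, 0.005]
ft_force: [-0.1, 0.4, -1.2]
grip_width: 1.002
```

```bash
python3 go.py .4507 -.3076 .20 .183;  python3 - <<'E'
from h import *
im=eyes.capture('wrist').copy()
cv2.imwrite('pics/w6.png',im[:,:,::-1])
E
```

```text
clk 10.52 pos [ 0.6315 -0.1717  0.2246] psi 0.1288 tilt [ 0.0032 -0.0011] g 1.002 F [-0.1  0.4 -1.2] j [-0.33  0.42  1.34 -0.    1.38 -0.46]
turn deg about tool z -3.11
shift after turn mm [-202.6  100.7   24.2]
```

View pics/w6.png

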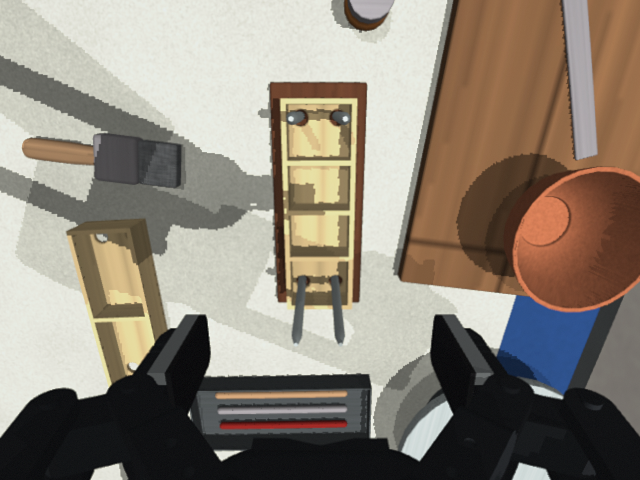

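```bash
python3 - <<'E'
from h import *
st=sensors.observe()
for zz in (.046,): print(np.round(project('wrist',place(box(.184,.06,zz,zz)[::2],.6303,-.1727,1.7),st),1))
eyes.capture('top')
for d in eyes.regions_of('tray_two_center','top'): print(d['confidence'],d['box'],fit('tray',[('top',d['mask'],None)],[.4507,-.3076,1.754]))
im=eyes.capture('scene');cv2.imwrite('pics/sc1.png',cv2.resize(im[270:430,220:420],None,fx=4,fy=3.7)[:,:,::-1])
for d in eyes.regions_of('tray_two_center','scene'): print(d['confidence'],d['box'],fit('tray',[('scene',d['mask'],None)],[.4507,-.3076,1.754]))
E
```

```text
[[351.6 310.1]
 [286.5 310.2]
 [357.5  98.2]
 [280.1  98.3]]
0.92 [138.6, 279.4, 240.8, 368.4] (array([ 0.45042684, -0.30832578,  1.74927521]), np.float64(0.038408732136922565))
0.52 [252.7, 311.1, 350.8, 403.3] (array([-1.1253,  0.5964,  6.634 ]), np.float64(1.0))
```

View pics/sc1.png

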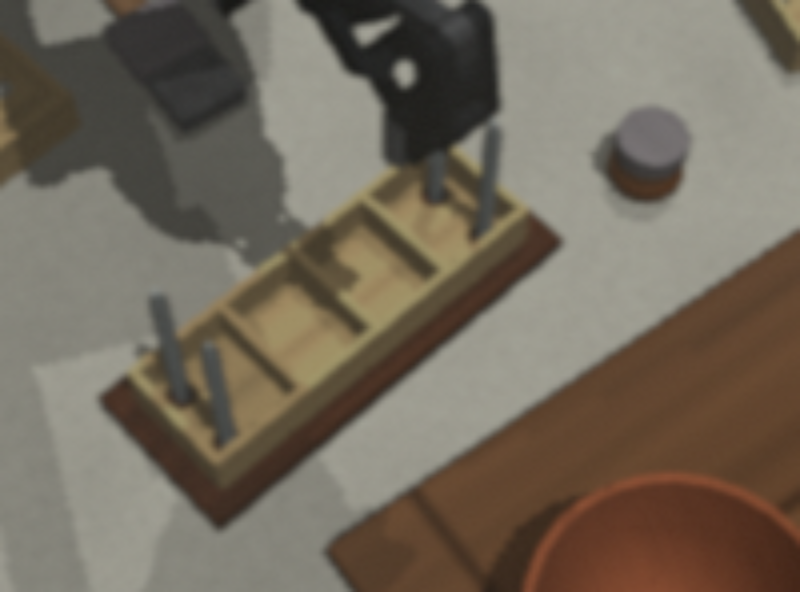

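>>> {"op": "arm_command", "data": {
  "motion": [
    [[0,0,0],[0,0,-2.9],1],
    [[-0.025,0.0126,0],[0,0,0],1],
    [[-0.025,0.0126,0],[0,0,0],1],
    [[-0.025,0.0126,0],[0,0,0],1],
    [[-0.025,0.0126,0],[0,0,0],1],
    [[-0.025,0.0126,0],[0,0,0],1],
    [[-0.025,0.0126,0],[0,0,0],1],
    [[-0.025,0.0126,0],[0,0,0],1],
    [[-0.025,0.0126,0],[0,0,0],1],
    [[0,0,0],[0,0,0],1],
    [[0,0,0],[0,0,0],1],
    [[0,0,0],[0,0,0],1]
  ]
}}

```text
clock: 11.77
eef_pos: [0.4522, -0.3062, 0.2221]
tool_rot: [-3.128, -0.28, 0.0]
ft_force: [-0.4, -0.6, -0.4]
grip_width: 0.998
```

```bash
python3 go.py .4504 -.308 .010 .180; python3 - <<'E'
from h import *
st=sensors.observe(); im=eyes.capture('wrist').copy()
cv2.imwrite('pics/w7.png',im[:,:,::-1])
for d in eyes.regions_of('tray_two_center','wrist'):
    print(d['confidence'],d['box'])
    print(fit('tray',[('wrist',d['mask'],st)],[.4504,-.308,1.751]))
E
```

```text
clk 11.77 pos [ 0.4522 -0.3062  0.2221] psi 0.1786 tilt [-0.0004  0.0011] g 0.998 F [-0.4 -0.6 -0.4] j [-0.67  0.27  1.58  0.    1.29 -0.85]
turn deg about tool z -0.08
shift after turn mm [ -2.1   1.7 212.1]
0.82 [282.6, 99.7, 355.5, 303.0]
(array([ 0.45153532, -0.30729633,  1.74606683]), np.float64(0.05913551811691094))
```

View pics/w7.png

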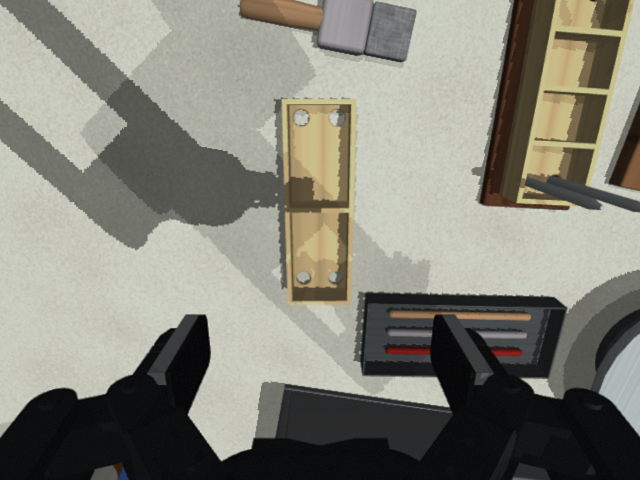

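>>> {"op": "arm_command", "data": {
  "motion": [
    [[-0.0016,0.0014,0.03],[0,0,0],1],
    [[0,0,0.03],[0,0,0],1],
    [[0,0,0.03],[0,0,0],1],
    [[0,0,0.03],[0,0,0],1],
    [[0,0,0.03],[0,0,0],1],
    [[0,0,0.03],[0,0,0],1],
    [[0,0,0.015],[0,0,0],1],
    [[0,0,0.01],[0,0,0],1],
    [[0,0,0.007],[0,0,0],1],
    [[0,0,0],[0,0,0],1],
    [[0,0,0],[0,0,0],1],
    [[0,0,0],[0,0,0],0.5],
    [[0,0,0],[0,0,0],0.5],
    [[0,0,0],[0,0,0],0.4],
    [[0,0,0],[0,0,0],0.4],
    [[0,0,0],[0,0,0],0.4],
    [[0,0,0],[0,0,0],0.4]
  ]
}}

```text
clock: 13.28
eef_pos: [0.4517, -0.3087, 0.0123]
tool_rot: [3.127, 0.281, 0.003]
ft_force: [0.2, 0.0, 5.3]
grip_width: 0.685
```

>>> {"op": "arm_command", "data": {
  "motion": [
    [[0,0,-0.01],[0,0,0],0.4],
    [[0,0,-0.02],[0,0,0],0.4],
    [[0,0,-0.03],[0,0,0],0.4],
    [[0,0,-0.03],[0,0,0],0.4],
    [[0,0,-0.03],[0,0,1],0.4],
    [[0,0,-0.03],[0,0,1],0.4],
    [[0,0,-0.03],[0,0,1],0.4],
    [[0,0,-0.02],[0,0,0],0.4],
    [[0,0,0],[0,0,0],0.4],
    [[0,0,0],[0,0,0],0.4],
    [[0,0,0],[0,0,0],0.4]
  ]
}}

```text
clock: 14.2
eef_pos: [0.4499, -0.3074, 0.21]
tool_rot: [-3.134, -0.199, 0.002]
ft_force: [-0.4, -0.0, -1.9]
grip_width: 0.693
```

```bash
python3 go.py .6303 -.1727 .21 .129; python3 - <<'E'
from h import *
im=eyes.capture('wrist').copy()
cv2.imwrite('pics/w8.png',im[:,:,::-1])
cv2.imwrite('pics/w8z.png',cv2.resize(im[70:380,205:435],None,fx=1.9,fy=1.9,interpolation=cv2.INTER_CUBIC)[:,:,::-1])
E
```

```text
clk 14.2 pos [ 0.4499 -0.3074  0.21  ] psi 0.1269 tilt [-0.0012  0.001 ] g 0.693 F [-0.4 -0.  -1.9] j [-0.68  0.28  1.6  -0.    1.26 -0.8 ]
turn deg about tool z -0.12
shift after turn mm [ 1.962e+02 -1.103e+02 -1.000e-01]
```

View pics/w8z.png

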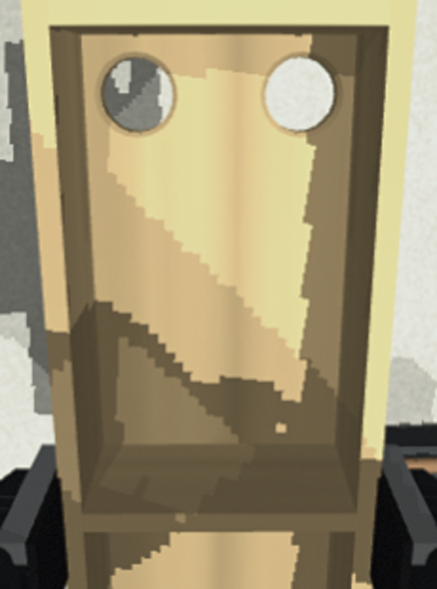

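```bash
python3 - <<'E'
from pnp import *
obj=[];
for y,x,z in [(-88,26,-17),(-2,26,-17),(2,26,-17),(-77,16,11)]:
    obj+=[(-x,y,z),(x,y,z)]
img=[(231.3,83.7),(410.3,83.7),(247.6,340.5),(392.9,340),(249.2,350.5),(392.4,350),(278.2,120),(362.9,119)]
T=pnp(obj,img,None)
psi=.129
ex=np.array([np.cos(psi),np.sin(psi)]);ey=np.array([np.sin(psi),-np.cos(psi)])
print(np.array([.6303,-.1727])-T[0,3]*ex-T[1,3]*ey)
E
```

```text
resid px 0.61 t in tool mm [ 0.5 -1.  -4.9] rotvec deg [ 0.16 -0.11 -0.02]
[ 0.62991856 -0.17379077]
```

>>> {"op": "arm_command", "data": {
  "motion": [
    [[0.0245,-0.0136,0],[0,0,-0.12],0.4],
    [[0.0245,-0.0136,0],[0,0,0],0.4],
    [[0.0245,-0.0136,0],[0,0,0],0.4],
    [[0.0245,-0.0136,0],[0,0,0],0.4],
    [[0.0245,-0.0136,0],[0,0,0],0.4],
    [[0.0245,-0.0136,0],[0,0,0],0.4],
    [[0.0245,-0.0136,0],[0,0,0],0.4],
    [[0.0245,-0.0136,0],[0,0,0],0.4],
    [[0,0,0],[0,0,0],0.4],
    [[0,0,0],[0,0,0],0.4],
    [[0,0,0],[0,0,0],0.4],
    [[0,0,0],[0,0,0],0.4]
  ]
}}

```text
clock: 15.25
eef_pos: [0.6298, -0.1753, 0.2094]
tool_rot: [-3.134, -0.202, 0.005]
ft_force: [0.6, -0.7, 0.0]
grip_width: 0.684
```

```bash
python3 go.py .6305 -.1740 .122 .129
```

```text
clk 15.25 pos [ 0.6298 -0.1753  0.2094] psi 0.1285 tilt [-0.003   0.0005] g 0.684 F [ 0.6 -0.7  0. ] j [-0.34  0.43  1.36 -0.    1.35 -0.46]
turn deg about tool z -0.03
shift after turn mm [ 1.1 -1.1 87.4]
```

>>> {"op": "arm_command", "data": {
  "motion": [
    [[0.0007,-0.001,0.02],[0,0,0],0.4],
    [[0,0,0.02],[0,0,0],0.4],
    [[0,0,0.015],[0,0,0],0.4],
    [[0,0,0.01],[0,0,0],0.4],
    [[0,0,0.005],[0,0,0],0.4],
    [[0,0,0.005],[0,0,0],0.4],
    [[0,0,0.005],[0,0,0],0.4],
    [[0,0,0.005],[0,0,0],0.4],
    [[0,0,0.002],[0,0,0],0.4],
    [[0,0,0],[0,0,0],0.4],
    [[0,0,0],[0,0,0],0.4]
  ]
}}

```text
clock: 16.17
eef_pos: [0.632, -0.1739, 0.124]
tool_rot: [3.135, 0.203, 0.001]
ft_force: [0.3, -0.6, -1.4]
grip_width: 0.692
```

```bash
python3 go.py .6305 -.1740 .0581 .129;  python3 - <<'E'
from h import *
im=eyes.capture('wrist').copy()
cv2.imwrite('pics/w9.png',cv2.resize(im[70:380,205:435],None,fx=1.9,fy=1.9,interpolation=cv2.INTER_CUBIC)[:,:,::-1])
E
```

```text
clk 16.17 pos [ 0.632  -0.1739  0.124 ] psi 0.1292 tilt [ 0.0004 -0.0002] g 0.692 F [ 0.3 -0.6 -1.4] j [-0.33  0.51  1.47 -0.    1.17 -0.46]
turn deg about tool z 0.01
shift after turn mm [-1.5 -0.1 65.9]
```

View pics/w9.png

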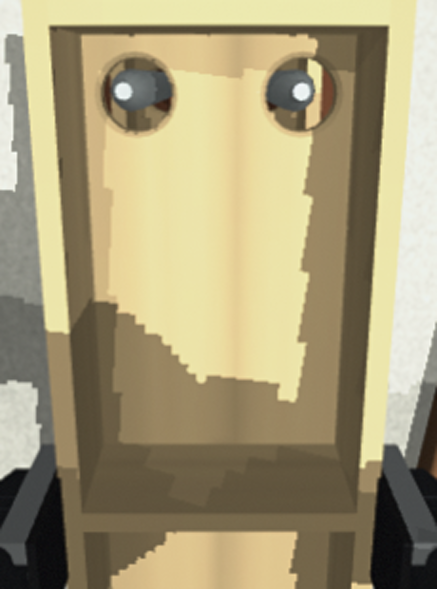

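>>> {"op": "arm_command", "data": {
  "motion": [
    [[-0.0015,0,0],[0,0,0],0.4],
    [[0,0,0.01],[0,0,0],0.4],
    [[0,0,0.015],[0,0,0],0.4],
    [[0,0,0.012],[0,0,0],0.4],
    [[0,0,0.009],[0,0,0],0.4],
    [[0,0,0.006],[0,0,0],0.4],
    [[0,0,0.005],[0,0,0],0.4],
    [[0,0,0.004],[0,0,0],0.4],
    [[0,0,0.002],[0,0,0],0.4],
    [[0,0,0.001],[0,0,0],0.4],
    [[0,0,0],[0,0,0],0.4],
    [[0,0,0],[0,0,0],0.4]
  ]
}}

```text
clock: 17.22
eef_pos: [0.6307, -0.1742, 0.0601]
tool_rot: [3.135, 0.203, 0.001]
ft_force: [-0.4, 1.1, -0.6]
grip_width: 0.689
```

```bash
python3 go.py .6305 -.1740 .0581 .129;  python3 - <<'E'
from h import *
im=eyes.capture('wrist').copy()
cv2.imwrite('pics/w10.png',im[:,:,::-1])
E
```

```text
clk 17.22 pos [ 0.6307 -0.1742  0.0601] psi 0.129 tilt [ 0.0008 -0.0003] g 0.689 F [-0.4  1.1 -0.6] j [-0.33  0.57  1.53 -0.    1.04 -0.46]
turn deg about tool z 0.0
shift after turn mm [-0.1 -0.2  2. ]
```

View pics/w10.png

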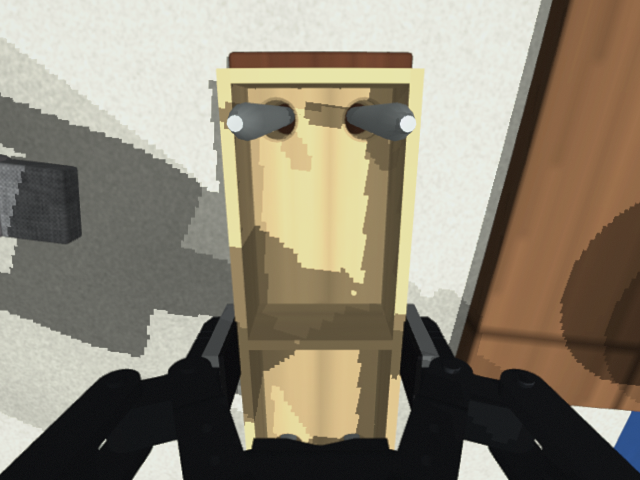

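The two-tray is over all the posts (tips (235,124), (407,124)), 2 mm up. I'll seat it and release.

>>> {"op": "arm_command", "data": {
  "motion": [
    [[0,0,0.001],[0,0,0],0.4],
    [[0,0,0.001],[0,0,0],0.4],
    [[0,0,0],[0,0,0],0.4],
    [[0,0,0],[0,0,0],0.6],
    [[0,0,0],[0,0,0],0.8],
    [[0,0,0],[0,0,0],1],
    [[0,0,0],[0,0,0],1],
    [[0,0,0],[0,0,0],1],
    [[0,0,-0.01],[0,0,0],1],
    [[0,0,-0.025],[0,0,0],1],
    [[0,0,-0.03],[0,0,0],1],
    [[0,0,-0.03],[0,0,0],1],
    [[0,0,-0.03],[0,0,0],1],
    [[0,0,-0.03],[0,0,0],1],
    [[0,0,-0.01],[0,0,0],1],
    [[0,0,0],[0,0,0],1],
    [[0,0,0],[0,0,0],1]
  ]
}}

```text
clock: 18.68
eef_pos: [0.6303, -0.1741, 0.2231]
tool_rot: [3.135, 0.202, 0.002]
ft_force: [-0.0, 0.7, -0.0]
grip_width: 0.998
```

```bash
python3 go.py .6395 .192 .22 -.255;  python3 - <<'E'
from h import *
st=sensors.observe()
im=eyes.capture('wrist').copy()
for p in project('wrist',place(box(.184,.06,.08,.08)[::2],.6308,-.1729,1.7),st): cv2.circle(im,tuple(int(v) for v in np.round(p)),2,(255,0,0),-1)
cv2.imwrite('pics/w11.png',im[:,:,::-1])
E
```

```text
clk 18.68 pos [ 0.6303 -0.1741  0.2231] psi 0.129 tilt [ 0.001  -0.0004] g 0.998 F [-0.   0.7 -0. ] j [-0.33  0.42  1.34 -0.    1.37 -0.46]
turn deg about tool z 22.0
shift after turn mm [ -83.4 -356.6    3. ]
```

View pics/w11.png

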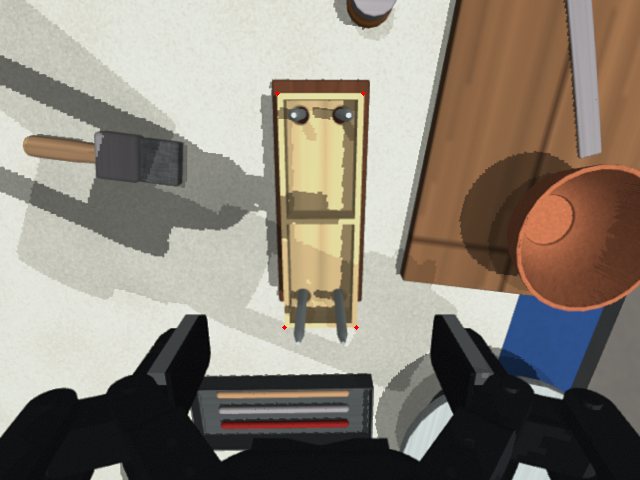

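>>> {"op": "arm_command", "data": {
  "motion": [
    [[0,0,0],[0,0,5.5],1],
    [[0,0,0],[0,0,5.5],1],
    [[0,0,0],[0,0,5.5],1],
    [[0,0,0],[0,0,5.5],1],
    [[-0.0064,-0.0274,0],[0,0,0],1],
    [[-0.0064,-0.0274,0],[0,0,0],1],
    [[-0.0064,-0.0274,0],[0,0,0],1],
    [[-0.0064,-0.0274,0],[0,0,0],1],
    [[-0.0064,-0.0274,0],[0,0,0],1],
    [[-0.0064,-0.0274,0],[0,0,0],1],
    [[-0.0064,-0.0274,0],[0,0,0],1],
    [[-0.0064,-0.0274,0],[0,0,0],1],
    [[-0.0064,-0.0274,0],[0,0,0],1],
    [[-0.0064,-0.0274,0],[0,0,0],1],
    [[-0.0064,-0.0274,0],[0,0,0],1],
    [[-0.0064,-0.0274,0],[0,0,0],1],
    [[-0.0064,-0.0274,0],[0,0,0],1],
    [[0,0,0],[0,0,0],1],
    [[0,0,0],[0,0,0],1],
    [[0,0,0],[0,0,0],1]
  ]
}}

```text
clock: 20.4
eef_pos: [0.6385, 0.191, 0.2204]
tool_rot: [3.114, -0.398, -0.006]
ft_force: [0.1, -0.2, 0.7]
grip_width: 1.004
```

```bash
python3 go.py .6395 .192 .010 -.255; python3 - <<'E'
from h import *
st=sensors.observe(); im=eyes.capture('wrist').copy()
cv2.imwrite('pics/w12.png',im[:,:,::-1])
for d in eyes.regions_of('tray_open_center','wrist'):
    print(d['confidence'],d['box'])
    print(fit('tray',[('wrist',d['mask'],st)],[.6395,.192,1.3156]))
E
```

```text
clk 20.4 pos [0.6385 0.191  0.2204] psi -0.2543 tilt [-0.004  -0.0017] g 1.004 F [ 0.1 -0.2  0.7] j [ 0.23  0.44  1.31 -0.    1.39  0.48]
turn deg about tool z 0.04
shift after turn mm [  1.5  -1.8 210.4]
0.91 [282.9, 92.6, 359.1, 301.6]
(array([0.64033955, 0.19295896, 1.31376503]), np.float64(0.05632729419090001))
```

View pics/w12.png

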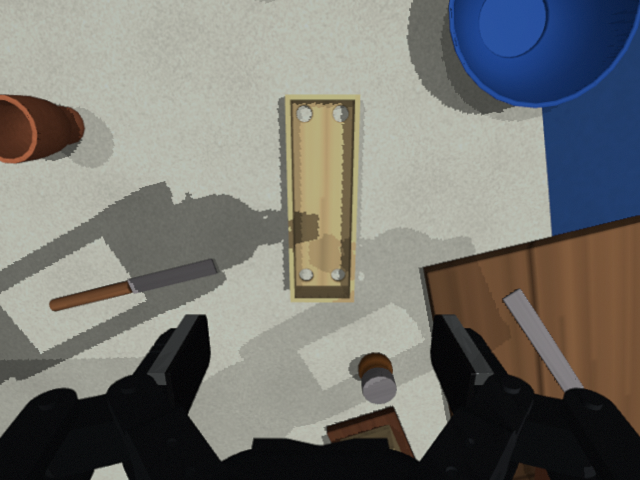

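>>> {"op": "arm_command", "data": {
  "motion": [
    [[0.0015,-0.002,0.03],[0,0,0],1],
    [[0,0,0.03],[0,0,0],1],
    [[0,0,0.03],[0,0,0],1],
    [[0,0,0.03],[0,0,0],1],
    [[0,0,0.03],[0,0,0],1],
    [[0,0,0.03],[0,0,0],1],
    [[0,0,0.015],[0,0,0],1],
    [[0,0,0.01],[0,0,0],1],
    [[0,0,0.005],[0,0,0],1],
    [[0,0,0],[0,0,0],1],
    [[0,0,0],[0,0,0],1],
    [[0,0,0],[0,0,0],0.5],
    [[0,0,0],[0,0,0],0.5],
    [[0,0,0],[0,0,0],0.4],
    [[0,0,0],[0,0,0],0.4],
    [[0,0,0],[0,0,0],0.4],
    [[0,0,0],[0,0,0],0.4]
  ]
}}

```text
clock: 21.92
eef_pos: [0.6427, 0.1935, 0.0146]
tool_rot: [-3.115, 0.399, -0.004]
ft_force: [-1.7, -1.3, 6.1]
grip_width: 0.686
```

>>> {"op": "arm_command", "data": {
  "motion": [
    [[0,0,-0.01],[0,0,0],0.4],
    [[0,0,-0.02],[0,0,0],0.4],
    [[0,0,-0.03],[0,0,0],0.4],
    [[0,0,-0.03],[0,0,0],0.4],
    [[0,0,-0.03],[0,0,-5.5],0.4],
    [[0,0,-0.03],[0,0,-5.5],0.4],
    [[0,0,-0.03],[0,0,-5.5],0.4],
    [[0,0,-0.02],[0,0,-5.5],0.4],
    [[0,0,0],[0,0,0],0.4],
    [[0,0,0],[0,0,0],0.4],
    [[0,0,0],[0,0,0],0.4]
  ]
}}

```text
clock: 22.83
eef_pos: [0.6405, 0.1929, 0.2117]
tool_rot: [3.135, 0.2, -0.003]
ft_force: [0.1, 0.0, -1.7]
grip_width: 0.689
```

```bash
python3 go.py .6303 -.1727 .21 .129; python3 - <<'E'
from h import *
im=eyes.capture('wrist').copy()
cv2.imwrite('pics/w13.png',im[:,:,::-1])
cv2.imwrite('pics/w13z.png',cv2.resize(im[70:380,205:435],None,fx=1.9,fy=1.9,interpolation=cv2.INTER_CUBIC)[:,:,::-1])
E
```

```text
clk 22.83 pos [0.6405 0.1929 0.2117] psi 0.1273 tilt [-0.002  -0.0005] g 0.689 F [ 0.1  0.  -1.7] j [ 0.23  0.45  1.32 -0.    1.37  0.1 ]
turn deg about tool z -0.1
shift after turn mm [-57.1 361.3   1.9]
```

View pics/w13z.png

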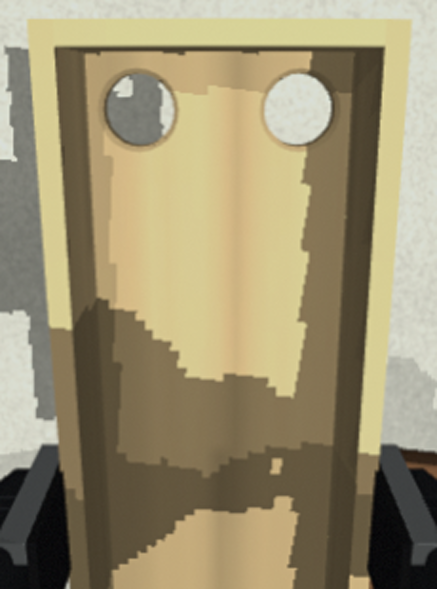

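View pics/w13.png

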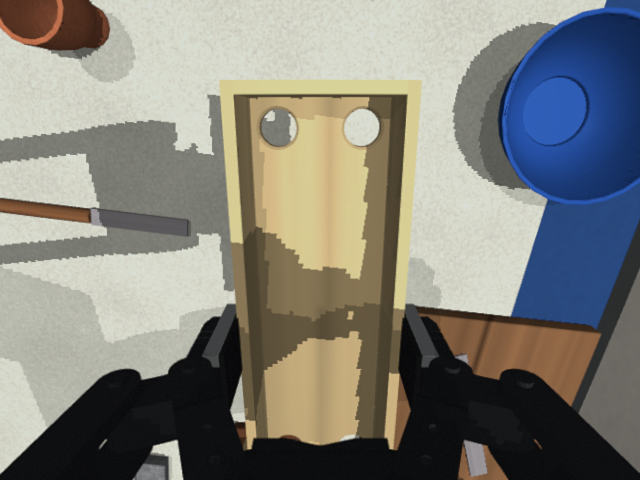

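```bash
python3 - <<'E'
from pnp import *
from scipy.optimize import least_squares
obj=[];
for y,x,z in [(-92,30,-17),(-88,26,-17),(-77,16,11)]:
    obj+=[(-x,y,z),(x,y,z)]
img=np.array([(219.2,80),(421.3,80),(233.4,94.7),(407.6,94.7),(278.7,127.4),(361.8,127.4)])
pnp(obj,img,None)
st0=dict(tool_rot=np.zeros(3)+1e-9,eef_pos=np.zeros(3))
f=lambda q:(project('wrist',R.from_euler('z',q[3]).apply(np.array(obj)/1000)+q[:3],st0)-img).ravel()
r=least_squares(f,[0,0,0,0],x_scale=[.01,.01,.01,.1]); q=r.x; print(q,np.abs(r.fun).max())
T=q
psi=.129
ex=np.array([np.cos(psi),np.sin(psi)]);ey=np.array([np.sin(psi),-np.cos(psi)])
print(np.array([.6308,-.1729])-T[0]*ex-T[1]*ey)
E
```

```text
resid px 0.46 t in tool mm [ 0.5  1.7 -1.2] rotvec deg [ 0.61  0.01 -0.02]
[ 0.00045121  0.00185503 -0.0020337  -0.0004492 ] 0.9874513643442242
[ 0.6301139  -0.17111843]
```

>>> {"op": "arm_command", "data": {
  "motion": [
    [[-0.0044,0.0277,0],[0,0,-0.1],0.4],
    [[-0.0044,0.0277,0],[0,0,0],0.4],
    [[-0.0044,0.0277,0],[0,0,0],0.4],
    [[-0.0044,0.0277,0],[0,0,0],0.4],
    [[-0.0044,0.0277,0],[0,0,0],0.4],
    [[-0.0044,0.0277,0],[0,0,0],0.4],
    [[-0.0044,0.0277,0],[0,0,0],0.4],
    [[-0.0044,0.0277,0],[0,0,0],0.4],
    [[-0.0044,0.0277,0],[0,0,0],0.4],
    [[-0.0044,0.0277,0],[0,0,0],0.4],
    [[-0.0044,0.0277,0],[0,0,0],0.4],
    [[-0.0044,0.0277,0],[0,0,0],0.4],
    [[-0.0044,0.0277,0],[0,0,0],0.4],
    [[0,0,0],[0,0,0],0.4],
    [[0,0,0],[0,0,0],0.4],
    [[0,0,0],[0,0,0],0.4],
    [[0,0,0],[0,0,0],0.4],
    [[0,0,0],[0,0,0],0.4]
  ]
}}

```text
clock: 24.38
eef_pos: [0.6315, -0.17, 0.2121]
tool_rot: [-3.134, -0.207, 0.002]
ft_force: [0.1, 0.9, -1.8]
grip_width: 0.689
```

```bash
python3 go.py .6301 -.1711 .150 .129
```

```text
clk 24.38 pos [ 0.6315 -0.17    0.2121] psi 0.132 tilt [-0.0012  0.0008] g 0.689 F [ 0.1  0.9 -1.8] j [-0.33  0.43  1.36  0.    1.36 -0.46]
turn deg about tool z 0.17
shift after turn mm [-1.5  1.  62.1]
```

>>> {"op": "arm_command", "data": {
  "motion": [
    [[-0.0012,0.0009,0.02],[0,0,0.17],0.4],
    [[0,0,0.02],[0,0,0],0.4],
    [[0,0,0.012],[0,0,0],0.4],
    [[0,0,0.007],[0,0,0],0.4],
    [[0,0,0.003],[0,0,0],0.4],
    [[0,0,0],[0,0,0],0.4],
    [[0,0,0],[0,0,0],0.4],
    [[0,0,0],[0,0,0],0.4]
  ]
}}

```text
clock: 25.05
eef_pos: [0.6316, -0.1724, 0.1519]
tool_rot: [3.134, 0.201, 0.003]
ft_force: [0.0, 0.2, -1.0]
grip_width: 0.686
```

```bash
python3 go.py .6301 -.1711 .0952 .129;  python3 - <<'E'
from h import *
st=sensors.observe()
print(project('wrist',place(np.array([[sx*.077,sy*.016,.128] for sx in(-1,1) for sy in (-1,1)]),.6308,-.1729,1.7),st))
im=eyes.capture('wrist').copy()
cv2.imwrite('pics/w14.png',cv2.resize(im[70:380,205:435],None,fx=1.9,fy=1.9,interpolation=cv2.INTER_CUBIC)[:,:,::-1])
E
```

```text
clk 25.05 pos [ 0.6316 -0.1724  0.1519] psi 0.1281 tilt [ 0.002  -0.0007] g 0.686 F [ 0.   0.2 -1. ] j [-0.33  0.48  1.44 -0.    1.22 -0.46]
turn deg about tool z -0.05
shift after turn mm [-1.4 -1.6 56.7]
[[347.48337667 421.18947776]
 [288.17585957 421.34938635]
 [355.76263629 122.62146018]
 [277.97708509 122.7064195 ]]
```

View pics/w14.png

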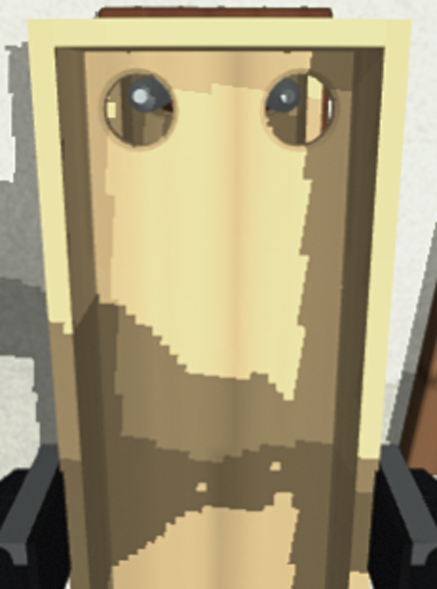

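>>> {"op": "arm_command", "data": {
  "motion": [
    [[-0.0013,-0.0018,0],[0,0,0],0.4],
    [[0,0,0.005],[0,0,0],0.4],
    [[0,0,0.005],[0,0,0],0.4],
    [[0,0,0.005],[0,0,0],0.4],
    [[0,0,0.005],[0,0,0],0.4],
    [[0,0,0.002],[0,0,0],0.4],
    [[0,0,0],[0,0,0],0.4],
    [[0,0,0],[0,0,0],0.4],
    [[0,0,0],[0,0,0],0.4]
  ]
}}

```text
clock: 25.85
eef_pos: [0.6294, -0.1708, 0.1288]
tool_rot: [3.135, 0.201, 0.0]
ft_force: [0.6, 1.6, -1.1]
grip_width: 0.691
```

```bash
python3 go.py .6301 -.1711 .0952 .129;  python3 - <<'E'
from h import *
im=eyes.capture('wrist').copy()
cv2.imwrite('pics/w15.png',cv2.resize(im[70:380,205:435],None,fx=1.9,fy=1.9,interpolation=cv2.INTER_CUBIC)[:,:,::-1])
E
```

```text
clk 25.85 pos [ 0.6294 -0.1708  0.1288] psi 0.1278 tilt [ 0.0002 -0.0001] g 0.691 F [ 0.6  1.6 -1.1] j [-0.33  0.5   1.47  0.    1.18 -0.46]
turn deg about tool z -0.07
shift after turn mm [ 0.7  0.3 33.6]
```

View pics/w15.png

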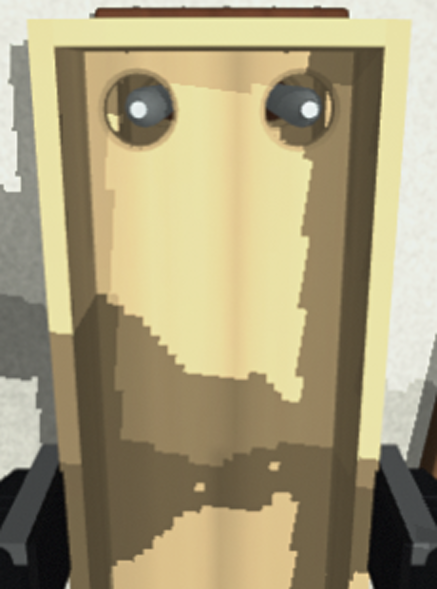

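>>> {"op": "arm_command", "data": {
  "motion": [
    [[0.0009,0.0004,0],[0,0,-0.05],0.4],
    [[0,0,0.008],[0,0,0],0.4],
    [[0,0,0.008],[0,0,0],0.4],
    [[0,0,0.006],[0,0,0],0.4],
    [[0,0,0.005],[0,0,0],0.4],
    [[0,0,0.003],[0,0,0],0.4],
    [[0,0,0.001],[0,0,0],0.4],
    [[0,0,0],[0,0,0],0.4],
    [[0,0,0],[0,0,0],0.4]
  ]
}}

```text
clock: 26.65
eef_pos: [0.6303, -0.1711, 0.0978]
tool_rot: [3.135, 0.202, 0.0]
ft_force: [0.4, -1.2, -2.2]
grip_width: 0.692
```

```bash
python3 go.py .6301 -.1711 .0952 .129;  python3 - <<'E'
from h import *
im=eyes.capture('wrist').copy()
cv2.imwrite('pics/w16.png',im[:,:,::-1])
E
```

```text
clk 26.65 pos [ 0.6303 -0.1711  0.0978] psi 0.1287 tilt [ 0.0002 -0.0001] g 0.692 F [ 0.4 -1.2 -2.2] j [-0.33  0.53  1.5   0.    1.11 -0.46]
turn deg about tool z -0.02
shift after turn mm [-0.2 -0.   2.6]
```

View pics/w16.png

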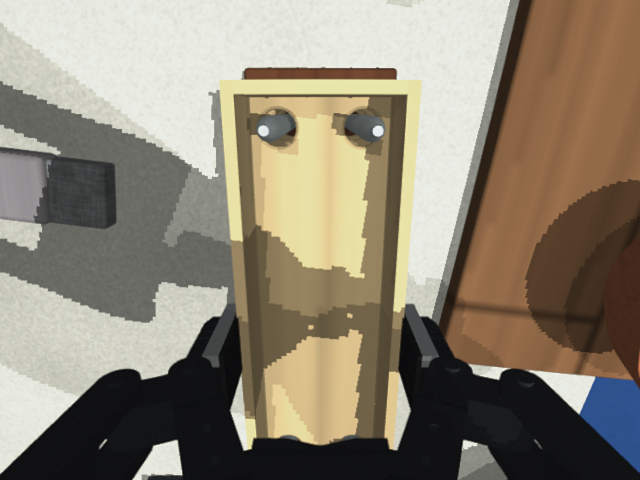

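Centred (tips (264,130), (377,130)). I'll lower the remaining ~2.5 mm, release and rise.

>>> {"op": "arm_command", "data": {
  "motion": [
    [[0,0,0.001],[0,0,0],0.4],
    [[0,0,0.001],[0,0,0],0.4],
    [[0,0,0.0005],[0,0,0],0.4],
    [[0,0,0],[0,0,0],0.4],
    [[0,0,0],[0,0,0],0.6],
    [[0,0,0],[0,0,0],0.8],
    [[0,0,0],[0,0,0],1],
    [[0,0,0],[0,0,0],1],
    [[0,0,0],[0,0,0],1],
    [[0,0,-0.01],[0,0,0],1],
    [[0,0,-0.025],[0,0,0],1],
    [[0,0,-0.03],[0,0,0],1],
    [[0,0,-0.03],[0,0,0],1],
    [[0,0,-0.03],[0,0,0],1],
    [[0,0,0],[0,0,0],1],
    [[0,0,0],[0,0,0],1]
  ]
}}

```text
clock: 28.03
eef_pos: [0.6318, -0.1716, 0.2239]
tool_rot: [3.133, 0.202, 0.01]
ft_force: [0.9, 0.0, 0.4]
grip_width: 1.0
```

```bash
python3 go.py .4322 .3161 .22 .129;  python3 - <<'E'
from h import *
st=sensors.observe()
im=eyes.capture('wrist').copy()
for p in project('wrist',place(box(.184,.06,.114,.114)[::2],.6308,-.1729,1.7),st): cv2.circle(im,tuple(int(v) for v in np.round(p)),2,(255,0,0),-1)
cv2.imwrite('pics/w17.png',im[:,:,::-1])
E
```

```text
clk 28.03 pos [ 0.6318 -0.1716  0.2239] psi 0.1288 tilt [ 0.0063 -0.0022] g 1.0 F [0.9 0.  0.4] j [-0.33  0.42  1.35 -0.    1.37 -0.46]
turn deg about tool z -0.01
shift after turn mm [-135.2 -509.3    1.6]
```

View pics/w17.png

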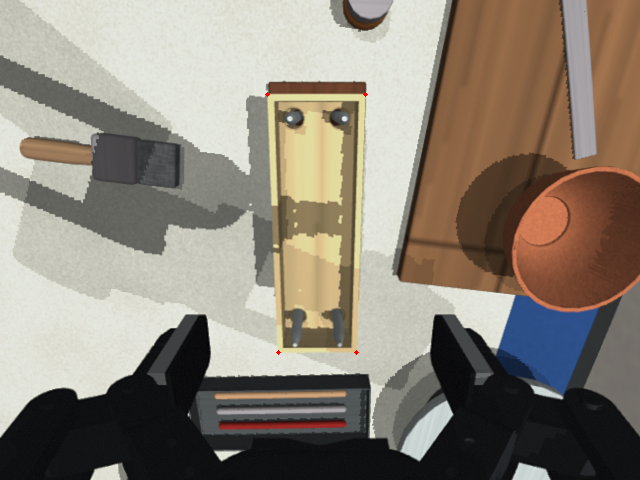

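>>> {"op": "arm_command", "data": {
  "motion": [
    [[-0.0075,-0.0283,0],[0,0,0],1],
    [[-0.0075,-0.0283,0],[0,0,0],1],
    [[-0.0075,-0.0283,0],[0,0,0],1],
    [[-0.0075,-0.0283,0],[0,0,0],1],
    [[-0.0075,-0.0283,0],[0,0,0],1],
    [[-0.0075,-0.0283,0],[0,0,0],1],
    [[-0.0075,-0.0283,0],[0,0,0],1],
    [[-0.0075,-0.0283,0],[0,0,0],1],
    [[-0.0075,-0.0283,0],[0,0,0],1],
    [[-0.0075,-0.0283,0],[0,0,0],1],
    [[-0.0075,-0.0283,0],[0,0,0],1],
    [[-0.0075,-0.0283,0],[0,0,0],1],
    [[-0.0075,-0.0283,0],[0,0,0],1],
    [[-0.0075,-0.0283,0],[0,0,0],1],
    [[-0.0075,-0.0283,0],[0,0,0],1],
    [[-0.0075,-0.0283,0],[0,0,0],1],
    [[-0.0075,-0.0283,0],[0,0,0],1],
    [[-0.0075,-0.0283,0],[0,0,0],1],
    [[0,0,0],[0,0,0],1],
    [[0,0,0],[0,0,0],1]
  ]
}}

```text
clock: 29.75
eef_pos: [0.4292, 0.3174, 0.2186]
tool_rot: [3.133, 0.207, -0.005]
ft_force: [-0.2, -0.4, -0.6]
grip_width: 1.004
```

```bash
python3 - <<'E'
from h import *
st=sensors.observe(); im=eyes.capture('wrist').copy()
cv2.imwrite('pics/w18.png',im[:,:,::-1])
for d in eyes.regions_of('cup_center','wrist'):
    print(d['confidence'],d['box'])
    print(fit('cup',[('wrist',d['mask'],st)],[.4322,.3161,0],yaw=False))
E
python3 go.py .4322 .3161 .046 .129
```

```text
0.92 [290.1, 185.8, 359.3, 250.8]
(array([0.43212421, 0.31727557]), np.float64(0.05783764728997994))
clk 29.85 pos [0.4303 0.3159 0.2191] psi 0.1292 tilt [-0.0019 -0.002 ] g 1.004 F [ 0.3 -0.7  0.4] j [ 0.55  0.26  1.61 -0.    1.28  0.43]
turn deg about tool z 0.01
shift after turn mm [  2.3  -0.2 173.1]
```

View pics/w18.png

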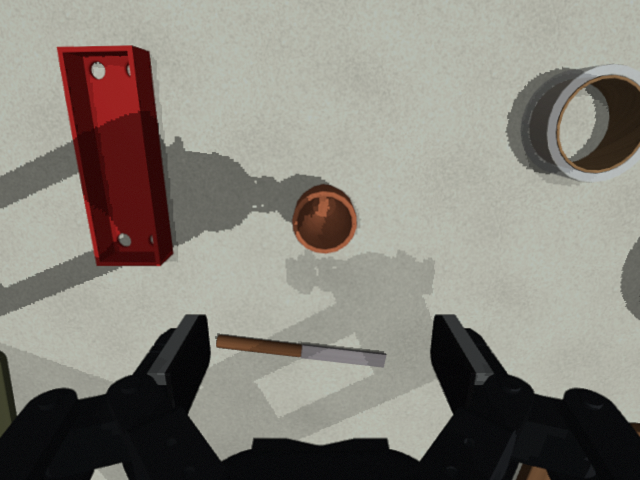

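>>> {"op": "arm_command", "data": {
  "motion": [
    [[0.002,-0.0009,0.025],[0,0,0],1],
    [[0,0,0.03],[0,0,0],1],
    [[0,0,0.03],[0,0,0],1],
    [[0,0,0.03],[0,0,0],1],
    [[0,0,0.03],[0,0,0],1],
    [[0,0,0.015],[0,0,0],1],
    [[0,0,0.01],[0,0,0],1],
    [[0,0,0.006],[0,0,0],1],
    [[0,0,0],[0,0,0],1],
    [[0,0,0],[0,0,0],1],
    [[0,0,0],[0,0,0],0.7],
    [[0,0,0],[0,0,0],0.6],
    [[0,0,0],[0,0,0],0.5],
    [[0,0,0],[0,0,0],0.4],
    [[0,0,0],[0,0,0],0.4],
    [[0,0,0],[0,0,0],0.4],
    [[0,0,0],[0,0,0],0.4],
    [[0,0,0],[0,0,0],0.4]
  ],
  "squeeze": 35
}}

```text
clock: 31.35
eef_pos: [0.4332, 0.3185, 0.0456]
tool_rot: [-3.134, -0.202, -0.003]
ft_force: [-1.8, -0.0, 5.3]
grip_width: 0.561
```

```bash
python3 go.py .6308 -.1729 .22 .129; python3 - <<'E'
from h import *
im=eyes.capture('wrist').copy()
cv2.imwrite('pics/w19.png',im[:,:,::-1])
E
```

```text
clk 31.35 pos [0.4332 0.3185 0.0456] psi 0.1289 tilt [0.0018 0.0012] g 0.561 F [-1.8 -0.   5.3] j [0.56 0.46 1.81 0.   0.86 0.43]
turn deg about tool z -0.0
shift after turn mm [ 133.1  512.5 -174.7]
```

View pics/w19.png

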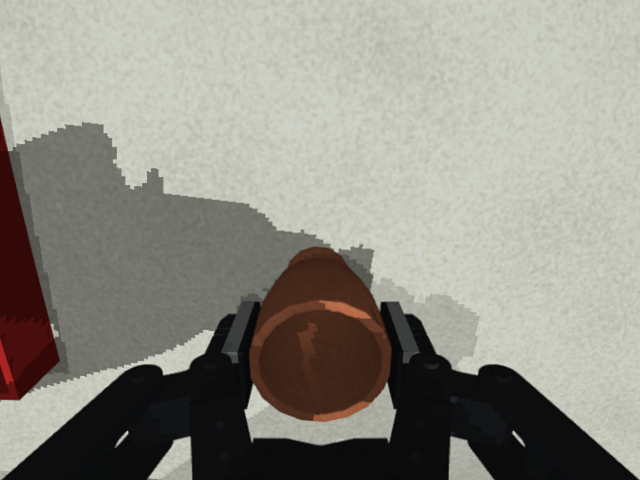

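>>> {"op": "arm_command", "data": {
  "motion": [
    [[0,0,-0.005],[0,0,0],0.4],
    [[0,0,-0.015],[0,0,0],0.4],
    [[0,0,-0.025],[0,0,0],0.4],
    [[0,0,-0.03],[0,0,0],0.4],
    [[0,0,-0.03],[0,0,0],0.4],
    [[0,0,-0.03],[0,0,0],0.4],
    [[0,0,-0.03],[0,0,0],0.4],
    [[0,0,-0.015],[0,0,0],0.4],
    [[0,0,0],[0,0,0],0.4],
    [[0,0,0],[0,0,0],0.4]
  ]
}}

```text
clock: 32.23
eef_pos: [0.4329, 0.3181, 0.225]
tool_rot: [-3.134, -0.202, -0.003]
ft_force: [0.3, -0.1, -1.6]
grip_width: 0.56
```

>>> {"op": "arm_command", "data": {
  "motion": [
    [[0.0074,0.0285,0],[0,0,0],0.4],
    [[0.0074,0.0285,0],[0,0,0],0.4],
    [[0.0074,0.0285,0],[0,0,0],0.4],
    [[0.0074,0.0285,0],[0,0,0],0.4],
    [[0.0074,0.0285,0],[0,0,0],0.4],
    [[0.0074,0.0285,0],[0,0,0],0.4],
    [[0.0074,0.0285,0],[0,0,0],0.4],
    [[0.0074,0.0285,0],[0,0,0],0.4],
    [[0.0074,0.0285,0],[0,0,0],0.4],
    [[0.0074,0.0285,0],[0,0,0],0.4],
    [[0.0074,0.0285,0],[0,0,0],0.4],
    [[0.0074,0.0285,0],[0,0,0],0.4],
    [[0.0074,0.0285,0],[0,0,0],0.4],
    [[0.0074,0.0285,0],[0,0,0],0.4],
    [[0.0074,0.0285,0],[0,0,0],0.4],
    [[0.0074,0.0285,0],[0,0,0],0.4],
    [[0.0074,0.0285,0],[0,0,0],0.4],
    [[0.0074,0.0285,0],[0,0,0],0.4],
    [[0,0,0],[0,0,0],0.4],
    [[0,0,0],[0,0,0],0.4]
  ]
}}

```text
clock: 33.9
eef_pos: [0.6297, -0.1749, 0.2209]
tool_rot: [-3.133, -0.198, 0.007]
ft_force: [-0.9, 1.1, -2.7]
grip_width: 0.562
```

```bash
python3 go.py .6308 -.1729 .1316 .129; python3 - <<'E'
from h import *
im=eyes.capture('wrist').copy()
cv2.imwrite('pics/w20.png',im[:,:,::-1])
E
```

```text
clk 33.9 pos [ 0.6297 -0.1749  0.2209] psi 0.1261 tilt [-0.0048  0.0018] g 0.562 F [-0.9  1.1 -2.7] j [-0.34  0.43  1.34  0.    1.38 -0.46]
turn deg about tool z -0.17
shift after turn mm [ 1.8 -1.7 89.3]
```

View pics/w20.png

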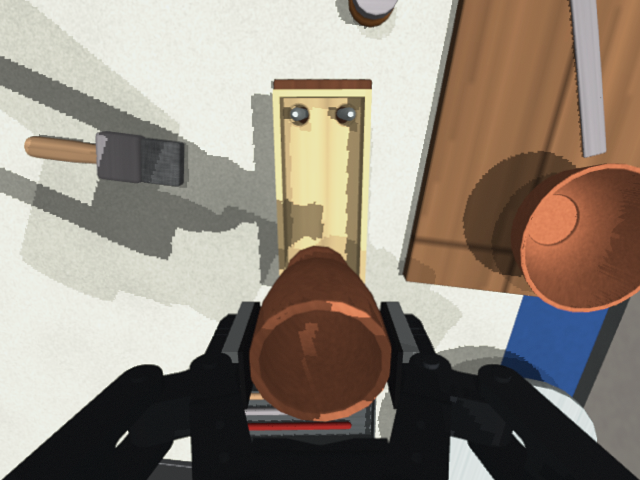

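>>> {"op": "arm_command", "data": {
  "motion": [
    [[0.001,-0.001,0.02],[0,0,0],0.4],
    [[0,0,0.02],[0,0,0],0.4],
    [[0,0,0.015],[0,0,0],0.4],
    [[0,0,0.012],[0,0,0],0.4],
    [[0,0,0.008],[0,0,0],0.4],
    [[0,0,0.005],[0,0,0],0.4],
    [[0,0,0.002],[0,0,0],0.4],
    [[0,0,0],[0,0,0],0.4],
    [[0,0,0],[0,0,0],0.4],
    [[0,0,0],[0,0,0],0.4]
  ]
}}

```text
clock: 34.78
eef_pos: [0.6322, -0.1728, 0.1432]
tool_rot: [3.134, 0.202, 0.003]
ft_force: [-0.3, 0.0, -1.4]
grip_width: 0.564
```

```bash
python3 go.py .6308 -.1729 .1316 .129; python3 - <<'E'
from h import *
im=eyes.capture('wrist').copy()
cv2.imwrite('pics/w21.png',im[:,:,::-1])
eyes.capture('scene')
im=eyes.capture('scene');cv2.imwrite('pics/sc2.png',cv2.resize(im[220:420,200:420],None,fx=3.6,fy=2.9)[:,:,::-1])
E
```

```text
clk 34.78 pos [ 0.6322 -0.1728  0.1432] psi 0.1287 tilt [ 0.0018 -0.0006] g 0.564 F [-0.3  0.  -1.4] j [-0.33  0.49  1.45  0.    1.21 -0.46]
turn deg about tool z -0.02
shift after turn mm [-1.5 -0.1 11.6]
```

View pics/w21.png

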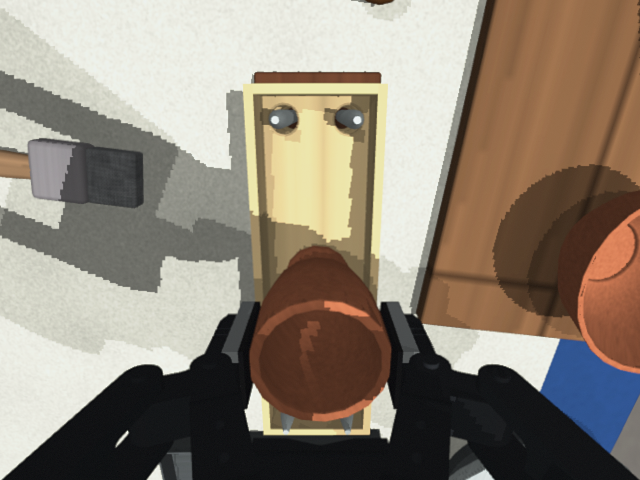

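View pics/sc2.png

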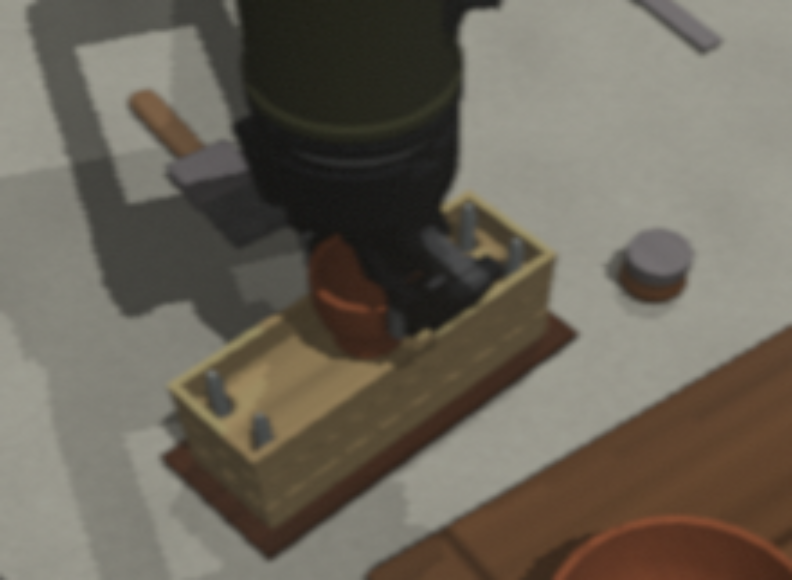

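>>> {"op": "arm_command", "data": {
  "motion": [
    [[-0.001,0,0.003],[0,0,0],0.4],
    [[0,0,0.003],[0,0,0],0.4],
    [[0,0,0.002],[0,0,0],0.4],
    [[0,0,0.001],[0,0,0],0.4],
    [[0,0,0],[0,0,0],0.4],
    [[0,0,0],[0,0,0],0.4],
    [[0,0,0],[0,0,0],0.4]
  ]
}}

```text
clock: 35.52
eef_pos: [0.6306, -0.1727, 0.1332]
tool_rot: [3.135, 0.202, 0.0]
ft_force: [0.7, -0.5, -2.7]
grip_width: 0.561
```

```bash
python3 go.py .6308 -.1729 .1316 .129
```

```text
clk 35.52 pos [ 0.6306 -0.1727  0.1332] psi 0.1287 tilt [ 0. -0.] g 0.561 F [ 0.7 -0.5 -2.7] j [-0.33  0.49  1.46  0.    1.19 -0.46]
turn deg about tool z -0.02
shift after turn mm [0.1 0.2 1.6]
```

>>> {"op": "arm_command", "data": {
  "motion": [
    [[0,0,0.0007],[0,0,0],0.4],
    [[0,0,0],[0,0,0],0.4],
    [[0,0,0.0005],[0,0,0],0.4],
    [[0,0,0],[0,0,0],0.4],
    [[0,0,0],[0,0,0],0.4]
  ]
}}

```text
clock: 35.93
eef_pos: [0.6306, -0.1727, 0.132]
tool_rot: [3.135, 0.202, 0.0]
ft_force: [-0.1, 0.5, -0.9]
grip_width: 0.565
```

```bash
python3 go.py .6308 -.1729 .1316 .129
```

```text
clk 35.93 pos [ 0.6306 -0.1727  0.132 ] psi 0.1287 tilt [ 0. -0.] g 0.565 F [-0.1  0.5 -0.9] j [-0.33  0.5   1.46 -0.    1.19 -0.46]
turn deg about tool z -0.02
shift after turn mm [0.2 0.2 0.4]
```

>>> {"op": "arm_command", "data": {
  "motion": [
    [[0,0,0.0005],[0,0,0],0.4],
    [[0,0,0],[0,0,0],0.4],
    [[0,0,0],[0,0,0],0.4]
  ]
}}

```text
clock: 36.18
eef_pos: [0.6306, -0.1728, 0.1317]
tool_rot: [3.135, 0.202, 0.0]
ft_force: [-0.1, 0.7, 0.3]
grip_width: 0.559
```

>>> {"op": "arm_command", "data": {
  "motion": [
    [[0,0,0.0005],[0,0,0],0.4],
    [[0,0,0],[0,0,0],0.4],
    [[0,0,0],[0,0,0],0.4]
  ]
}}

```text
clock: 36.43
eef_pos: [0.6307, -0.1729, 0.1316]
tool_rot: [3.135, 0.202, 0.001]
ft_force: [-1.8, 0.1, 3.5]
grip_width: 0.561
```

Contact (z force climbs to 3.5 N). Release slowly and rise.

>>> {"op": "arm_command", "data": {
  "motion": [
    [[0,0,0],[0,0,0],0.58],
    [[0,0,0],[0,0,0],0.62],
    [[0,0,0],[0,0,0],0.7],
    [[0,0,0],[0,0,0],0.8],
    [[0,0,0],[0,0,0],0.9],
    [[0,0,0],[0,0,0],1],
    [[0,0,0],[0,0,0],1],
    [[0,0,0],[0,0,0],1],
    [[0,0,-0.005],[0,0,0],1],
    [[0,0,-0.015],[0,0,0],1],
    [[0,0,-0.025],[0,0,0],1],
    [[0,0,-0.03],[0,0,0],1],
    [[0,0,-0.03],[0,0,0],1],
    [[0,0,-0.02],[0,0,0],1],
    [[0,0,0],[0,0,0],1],
    [[0,0,0],[0,0,0],1]
  ]
}}

```text
clock: 37.77
eef_pos: [0.6315, -0.173, 0.2583]
tool_rot: [3.133, 0.202, 0.006]
ft_force: [0.0, -0.5, -0.4]
grip_width: 0.998
```

>>> {"op": "arm_command", "data": {
  "motion": [
    [[-0.02,0,0],[0,0,0],1],
    [[-0.025,-0.01,0],[0,0,0],1],
    [[-0.025,-0.01,0],[0,0,0],1],
    [[-0.025,-0.01,0],[0,0,0],1],
    [[-0.02,-0.01,0],[0,0,0],1],
    [[0,0,0],[0,0,0],1],
    [[0,0,0],[0,0,0],1]
  ]
}}

```text
clock: 38.35
eef_pos: [0.5096, -0.1472, 0.255]
tool_rot: [-3.134, -0.202, 0.003]
ft_force: [0.7, -0.4, -0.2]
grip_width: 0.996
```

```bash
python3 go.py; python3 - <<'E'
from h import *
st=sensors.observe(); w=eyes.capture('wrist'); cv2.imwrite('pics/w22.png',w[:,:,::-1])
im=eyes.capture('scene').copy()
def ov(im,cam,st=None):
    for zz in(.012,.046,.08,.114):
        L,W=(.184,.06)
        u=project(cam,place(np.array([[-L/2,-W/2,zz],[L/2,-W/2,zz],[L/2,W/2,zz],[-L/2,W/2,zz]]),.6308,-.1729,1.7),st)
        cv2.polylines(im,[np.round(u*16).astype(int)],True,(0,255,0),1,cv2.LINE_AA,4)
    u=project(cam,ring(.025,.162)+[.6308,-.1729,0],st); cv2.polylines(im,[np.round(u*16).astype(int)],True,(0,0,255),1,cv2.LINE_AA,4)
for n in('scene','top'):
    eyes.capture(n)
    for d in eyes.regions_of('cup_center',n):
        print(n,d['confidence'],d['box'],fit('cup',[(n,d['mask'],None)],[.6308,-.1729,0],z=.086,yaw=False))
raw=im.copy(); ov(im,'scene')
o=np.hstack([cv2.resize(a[230:420,220:400],None,fx=2.2,fy=2.6,interpolation=cv2.INTER_CUBIC) for a in(raw,im)])
cv2.imwrite('pics/sc3.png',o[:,:,::-1])
E
```

```text
clk 38.35 pos [ 0.5096 -0.1472  0.255 ] psi 0.1286 tilt [-0.0021  0.0008] g 0.996 F [ 0.7 -0.4 -0.2] j [-0.36  0.23  1.56  0.    1.36 -0.49]
scene 0.93 [283.5, 299.2, 317.4, 347.6] (array([ 0.62904133, -0.17495299]), np.float64(0.03506648041802473))
```

View pics/sc3.png

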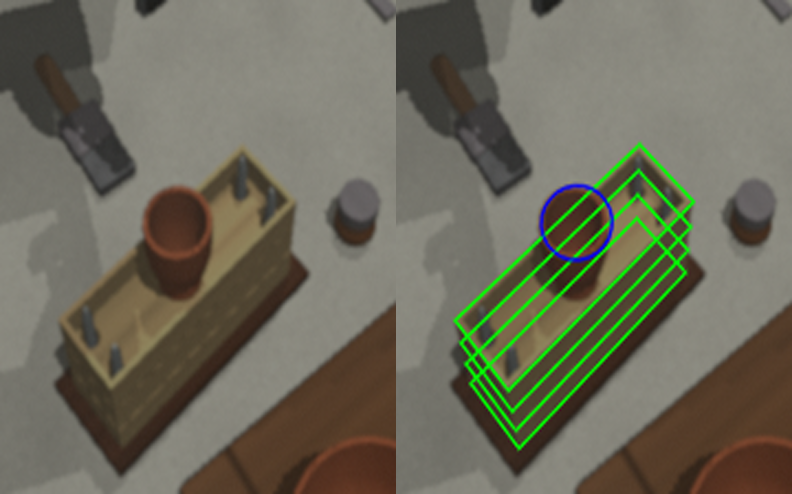

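View pics/w22.png

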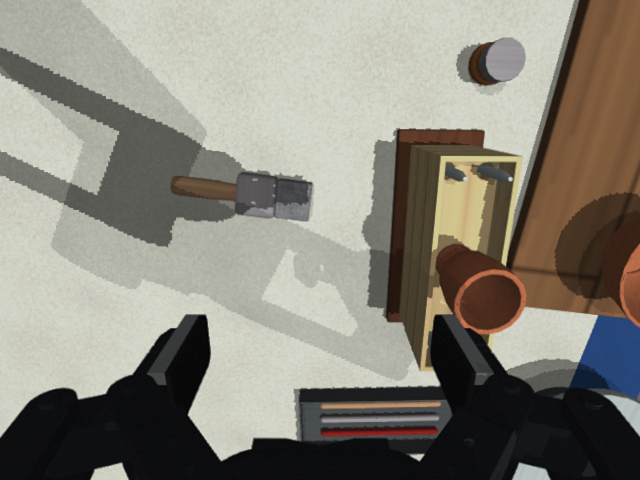

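```bash
python3 -c "
from bench import workorder;print(workorder.finish_job())"
```

```text
the job is handed in; nothing more can be done
None
```

The stand is set up and the job was handed in at about 38.5 s of the 120 s allowed. The four-compartment tray is at the bottom, then the two-compartment tray, then the undivided one. The clay cup stands upright in the middle of the top tray. I left the red look-alike tray alone.

- **Trays:** In the wrist pictures taken after each release, the rim corners fell within a couple of pixels of where a flat, fully lowered tray should appear. I checked the first tray by projected pixel values and the other two by drawn overlay. The final scene picture matches the same model, with the posts through all the trays.
- **Cup:** It touched the tray floor at about 3.5 N. Fitted in the scene picture, it sits about 2 to 3 mm from the middle, well inside the limits. It looks upright in both the scene and wrist pictures.
- **What did not work:**
  - The cup network found nothing in the last top-camera picture, so the cup position rests on the scene camera alone.
  - The scene camera once reported part of the tray stack as the two-compartment tray; I did not use that reading.
  - I took no picture after the one that shows the cup released, so "at rest" is judged from that moment.

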